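Change the push-fit tip of a glassworker's bench burner

TASK

Change the burner over to the pointed tip: hold the burner's release collar pressed down, draw the straight wide tip out and set it down in the steel dish without dropping it. Then take the pointed tip from the wooden stand and push it into the burner until it clicks fully home and the collar has sprung back up. Leave the other spare tip in its stand and do not disturb the clear glass swan near the burner, the paddle or the tweezers.

Things in the scene. Friction and masses are not known exactly. Their poses are not given: they have to be found in the camera images.
- burner: Bench burner, fixed. Dark base plate 116 (x) x 92 (y) x 10 mm; brass valve block 48 x 62 mm, top at 50 mm, two black knobs on its -x side (to 52 mm from the axis), copper feeds on its +x side; above it a round steel column and a push-fit head, 38 mm in diameter, top at 96 mm. Origin on the head's vertical axis at bench level, z up.
- burner_seat (a point): Floor of the burner's push-fit bore, on its axis, 80 mm above the bench; a tip that is home stands on it. The bore takes a tip's 12 mm plug end with 1 to 2 mm of play; a spring catch 8 to 12 mm above this floor snaps into the groove. Pushing a tip in takes 10 to 15 N from about 8 mm short of home; the spread catch drags the collar down 3 to 4 mm and lets it spring up with a click at the end.
- collar_top (a point): Centre of the upper face of the burner's release collar, 28 mm above the seat when up; moves with the collar. It is a flat steel flange, 36 mm outer diameter, 14 mm bore, 4 mm thick, round the foot of the fitted tip. Fingertips either side of the 16 mm barrel can press it down and then close on the barrel.
- collar (a joint): How far the release collar is pressed down, m: 0 up (catch shut), 0.008 fully down (stop). Spring: 5 N to start, 8 N fully down. From 0.0045 on the catch is open and the tip can be drawn up. After a full press the collar may rise along with the tip as it is drawn: once 1.5 mm up, the groove is past the catch. With the collar up the catch holds the tip against pulling.
- wide_tip: Straight wide tip, locked in the burner at the start; 64 mm long, about 70 g. Brass plug end 12 mm in diameter from its lower end to 30 mm (lowest 4.5 mm tapered, groove 7 to 14 mm up), then a plain steel barrel 16 mm in diameter to 64 mm with a wide open mouth. Origin at the centre of its lower end, z along it to the mouth. Fitted, its barrel begins 2 mm above the raised collar.
- wide_mid (a point): Middle of the wide tip's axis, 32 mm from its lower end.
- pin_tip: Pointed tip, 72 mm long, about 60 g, standing in one of the two holes of the stand (which one varies). Same plug end as the wide tip (to 30 mm), then a steel barrel 16 mm in diameter from 30 to 52 mm, then a cone that narrows to a 5 mm point at 72 mm. Origin at the centre of its lower end, z along it to the point.
- rose_tip: The other spare tip, 67 mm long, in the other hole of the stand: same plug end and barrel to 52 mm, then a narrow 9 mm neck and a 15 mm flat round head with seven small holes. Origin at the centre of its lower end, z up. It stays there.
- stand: Wooden tip stand, fixed, 60 (x) x 130 (y) x 36 mm high, holes of 14.5 mm at y = -34 and +34 mm of its frame. Origin at the centre of its underside, z up. A tip in it stands upright, hanging by its barrel's shoulder: lower end 6 mm above the bench, barrel from 36 to 58 mm, plug end 30 mm deep in the hole. Stand and dish swap sides at random.
- dish: Round shallow steel dish, loose, 0.4 kg, 140 mm in diameter at the rim, about 120 mm across its floor inside; floor 4 mm and rim 20 mm above the bench. Origin at the centre of its underside, z up.
- swan: Clear glass swan on a round glass foot 52 mm in diameter, 82 mm high. Origin at the centre of the foot's underside. Not to be disturbed.
- paddle: Graphite paddle lying flat: black plate 75 x 60 x 10 mm (x from 0 to 75 mm), steel shank and wooden handle along -x to -130 mm, 16 mm high. Origin at bench level under the plate's rear edge. Not to be disturbed.
- tweezers: Steel tweezers lying flat, about 160 x 30 x 10 mm, along x. Origin at bench level at the middle. Not to be disturbed.
There are look-alikes about, which are no part of the job. What is meant by the burner is not pink or red, and is the larger of those in its own colour.

How it is judged:
By the outcome, as a careful person would: the job done as asked, in the order asked, and still so for the second after the job is handed in, with the robot touching nothing.
It also fails if it takes over 58 s, if anything falls off the work surface, if the arm or the gripper's body presses on something with over 40 N, if the wrist force passes 120 N, or if a joint passes its speed limit or range.

ROBOT

A 6-joint arm with a two-finger parallel gripper is mounted at the origin on the work surface. World frame = base frame: x ahead of the robot, y to its left, z up, the work surface at z = 0. Lengths are in m, angles in rad, forces in N, time in s.
With the tool pointing down it reaches from about 0.25 to 0.725 m from the base axis. Payload 4 kg.
Tool frame: the origin (TCP) lies at the very end of the fingers, on their centre line; the grasp point (between the pads) lies 19 mm behind it; z points along the fingers, x is the direction in which the jaws open and shut, and the axes are right-handed (so a half turn about z gives the same grasp; the last joint's range is limited). The gripper opens to 85 mm and grips with 20 to 120 N. Pads are 22 mm wide; open, the fingers measure 114 mm over their backs; the gripper's body (76 mm by 85 mm) begins 54 mm behind the grasp point. The pads swing forward as they close: fully open they stand 13 mm farther back than shut.
Start: joints at [0, 0.241, 0.005, 1.335, 0, 1.571], TCP at [0.5, -0, 0.231] pointing down, gripper open.
Joint ranges: [-2.72, 2.72], [-1.05, 1.87], [-1.09, 1.28], [-1.99, 2.15], [-1.42, 1.44], [-3.14, 3.14]. Speed limits (rad/s): [2.79, 2.79, 3.14, 3.14, 3.14, 3.14].

INTERFACE

Orientations are given as a unit quaternion [x, y, z, w].
In Python, from plant import arm gives the robot as it stands. The module is installed in compiled form; this text tells all that it offers.
- The arm moves only by the tool servo_tool, never from a script. Its arguments are lists of equal length, an entry for each row: "delta_pos": the shift along the tool's x, y, z in cm, a list of three; "turn": the turn about the tool's z in degrees. A call has 1 to 20 rows; each row shifts and turns the pose as measured when the row begins, along the tool's axes as they then stand; what a row does not reach is not made up. A row lasts 1/8 s, in which the tool goes at most 62.5 mm and 10.7 degrees, less where a joint would pass 70% of its speed; a pose out of reach is approached as far as the arm can. A call is refused whole if a number of a shift passes 6.25 or a number of a turn 10.7, either way. A call with a gripper value outside its range is refused whole. "jaw" is the finger opening in cm, from 0 to 8.54, set as the call begins (left out, the last holds). The fingers move at their own pace and stop on an object; "squeeze" is the grip in N (left out, the last holds). Time passes only in rows, so rows that do not move let the fingers close. It gives the time, the measured TCP pose, the force and the opening at its end, in the units of the state.
- arm.state(): the state, without advancing time (a new reading comes with each control period).
- arm.capture(name): name is "scene" or "side" or "wrist"; returns the picture (420x560x3 uint8, red, green, blue); there is no depth.
- arm.get_calibration(name): a dict with "K" (3x3 intrinsics, pixels), "R" (3x3) and "t" (3): a world point X has camera coordinates R X + t. Camera axes: x right, y down, z forward; pixel columns grow to the right and rows downward; lengths in m; the calibration is good to about 2 mm. A picture is of the moment at which its call begins: read the wrist's pose just before it. get_calibration takes no time and is no camera call; for the wrist camera it gives the pose at the moment of the call.
- arm.finish_job(): hands the job in, once; it reports no verdict.
Trained networks look in the newest picture that a camera, given by its name, has taken for a name from the list of things; names that differ only in an ending like _2 or _b are one class to them, and where a whole thing is asked for, a point or a joint stands for the part that bears it (a point fixed in the world has none). Each returns a list of dicts, best first, with "p" (0 to 1); they miss things now and then, are a little off and sometimes report something else, mostly with a low value. They report only what shows in the picture. A call takes as long as a camera call. They do not tell look-alikes from the thing itself.
- arm.recognise(thing, camera): "at" ([row, column] in pixels, amid what is visible of it).
The state is a dict: "clock": time; "joint_pos": joint angles; "joint_velocities": joint speeds; "effort": joint torques, N m; "eef_pos": TCP position; "ee_rot": TCP orientation; "force": force on the tool from outside, world axes, zero at the start; "moment": the same for the moment, N m; "gripper_width": finger opening in m.
Only numpy, scipy, OpenCV 4.12 (cv2) and the standard library are available. Lean on these libraries where they do the work, as an engineer would, in place of code of your own. Each camera call takes 0.05 s, during which the arm holds its last target.

## Working session

There is one attempt and no reset: what is moved stays moved. The work goes in short steps, Python scripts to look and compute and a tool call to move; the robot and the scene stay as the last step left them, time stands still between calls to the robot, and variables do not carry over. Pictures are saved under pics/ and viewed, and the job is handed in when it is done.

Besides the shell and the picture viewer there is one more tool, called after "Emit:" as a command line: name --pt "numbers of a row" for each row, then --argument value for the rest. servo_tool: Moves the arm, as the interface text tells. Its arguments: {"type":"object","properties":{"delta_pos":{"type":"array","items":{"type":"array","items":{"type":"number"}}},"turn":{"type":"array","items":{"type":"number"}},"jaw":{"type":"number"},"squeeze":{"type":"number"}},"required":["delta_pos","turn"]}

```bash
mkdir -p pics; cat > h.py <<'E'
from plant import arm
import numpy as np, cv2
def cap(n,f):
    im=arm.capture(n); cv2.imwrite('pics/'+f+'.png',cv2.cvtColor(im,cv2.COLOR_RGB2BGR)); return im
def ray(n,rc,cal=None):
    c=cal or arm.get_calibration(n); K,R,t=map(np.array,(c['K'],c['R'],c['t']))
    d=R.T@np.linalg.solve(K,[rc[1],rc[0],1]); o=-R.T@t; return o,d/np.linalg.norm(d)
def atz(n,rc,z,cal=None):
    o,d=ray(n,rc,cal); return o+d*(z-o[2])/d[2]
def tri(rays):
    A=0;b=0
    for o,d in rays:
        P=np.eye(3)-np.outer(d,d);A=A+P;b=b+P@o
    X=np.linalg.solve(A,b); return X,[np.linalg.norm((np.eye(3)-np.outer(d,d))@(X-o)) for o,d in rays]
def proj(n,X,cal=None):
    c=cal or arm.get_calibration(n); p=np.array(c['K'])@(np.array(c['R'])@X+np.array(c['t'])); return p[1]/p[2],p[0]/p[2]
E
python3 - <<'E'
from h import *
np.set_printoptions(precision=4,suppress=True)
s=arm.state();print(s['clock'],s['eef_pos'],s['ee_rot'],s['force'])
for n in ('scene','side','wrist'):
    cap(n,n+'0'); c=arm.get_calibration(n); print(n,-np.array(c['R']).T@c['t'],c['K'][0])
    for th in ('burner','collar_top','wide_tip','pin_tip','rose_tip','stand','dish','swan','paddle','tweezers'):
        if n=='wrist' and th in('paddle','tweezers'):continue
        print(n,th,[(np.round(r['at']),round(r['p'],2)) for r in arm.recognise(th,n)][:4])
print(arm.state()['clock'])
E
```

```text
0.0 [ 0.4994 -0.      0.2304] [ 1.     -0.     -0.0011  0.    ] [-0.1652 -0.1238 -0.2856]
scene [1.0399 0.1926 0.9481] [488.9814   0.     282.375 ]
scene burner [(array([191., 387.]), 0.86), (array([288., 205.]), 0.8), (array([182., 304.]), 0.58), (array([243., 286.]), 0.57)]
scene collar_top [(array([165., 307.]), 0.54), (array([266., 203.]), 0.54), (array([174., 392.]), 0.52), (array([221., 281.]), 0.49)]
scene wide_tip [(array([207., 286.]), 0.43)]
scene pin_tip []
scene rose_tip [(array([176., 207.]), 0.48)]
scene stand [(array([182., 194.]), 0.9)]
scene dish [(array([279., 418.]), 0.74)]
scene swan [(array([328., 267.]), 0.9)]
scene paddle [(array([358., 382.]), 0.55)]
scene tweezers [(array([264., 116.]), 0.67)]
side [-0.0555 -0.8791  0.7251] [487.9064   0.     279.5974]
side burner [(array([244., 181.]), 0.9), (array([246., 279.]), 0.85), (array([244., 352.]), 0.81)]
side collar_top [(array([220., 280.]), 0.57), (array([224., 177.]), 0.56)]
side wide_tip [(array([208., 279.]), 0.4), (array([316., 322.]), 0.18)]
side pin_tip [(array([308., 332.]), 0.53)]
side rose_tip [(array([
[... 170 characters left out ...]
 (array([251., 278.]), 0.56)]
side paddle [(array([195., 278.]), 0.73), (array([207., 224.]), 0.55), (array([212., 280.]), 0.48)]
side tweezers [(array([306., 413.]), 0.41)]
wrist [0.5006 0.0834 0.3742] [321.2849   0.     277.8263]
wrist burner [(array([187., 173.]), 0.8), (array([170., 308.]), 0.78), (array([ 20., 121.]), 0.61)]
wrist collar_top [(array([201., 151.]), 0.82), (array([194., 325.]), 0.67), (array([306., 490.]), 0.58)]
wrist wide_tip [(array([204., 332.]), 0.7)]
wrist pin_tip [(array([187., 322.]), 0.51)]
wrist rose_tip [(array([358., 260.]), 0.56), (array([170., 313.]), 0.49)]
wrist stand [(array([339., 266.]), 0.62)]
wrist dish []
wrist swan [(array([132., 512.]), 0.58)]
1.55
```

View pics/scene0.png

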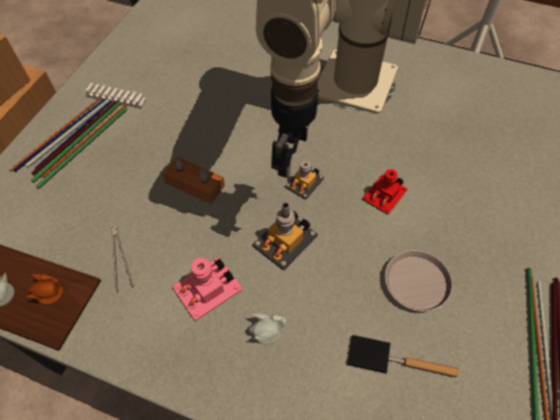

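View pics/side0.png

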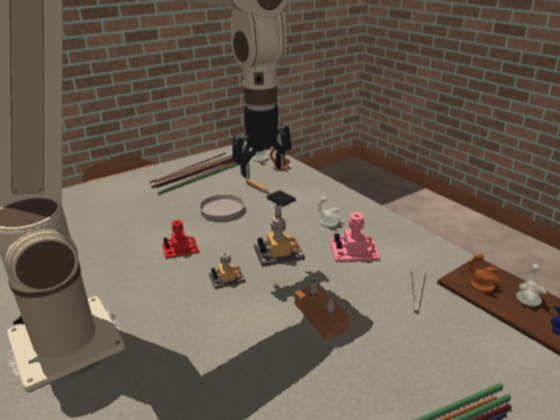

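View pics/wrist0.png

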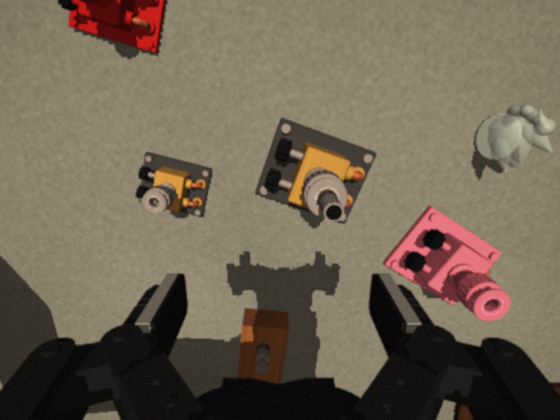

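```bash
python3 - <<'E'
from h import *
np.set_printoptions(precision=4,suppress=True)
a=cv2.imread('pics/scene0.png');b=cv2.imread('pics/side0.png');w=cv2.imread('pics/wrist0.png')
A=cv2.resize(a[150:270,160:320],(800,600),interpolation=cv2.INTER_CUBIC);cv2.imwrite('pics/z1.png',A)
A=cv2.resize(b[195:345,240:440],(800,600),interpolation=cv2.INTER_CUBIC);cv2.imwrite('pics/z2.png',A)
A=cv2.resize(w[110:230,240:400],(800,600),interpolation=cv2.INTER_CUBIC);cv2.imwrite('pics/z3.png',A)
E
```

```text
(no output)
```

View pics/z1.png

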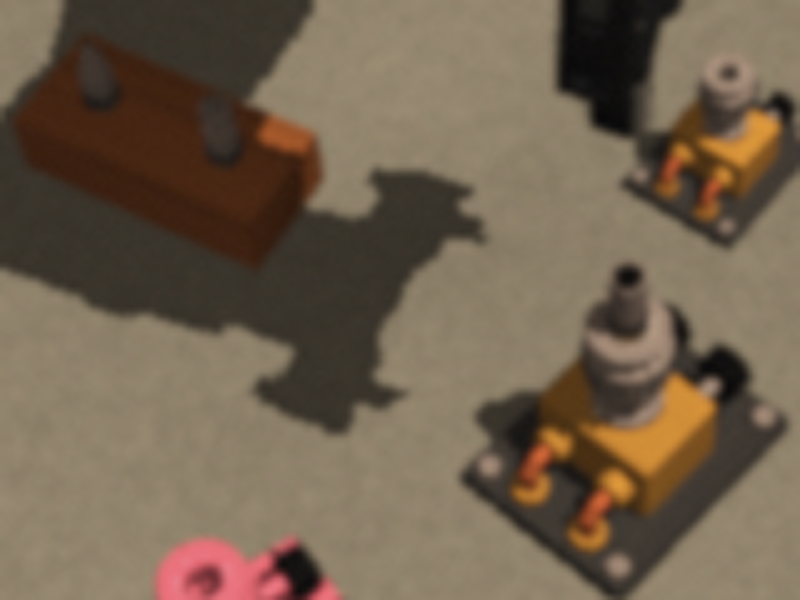

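View pics/z2.png

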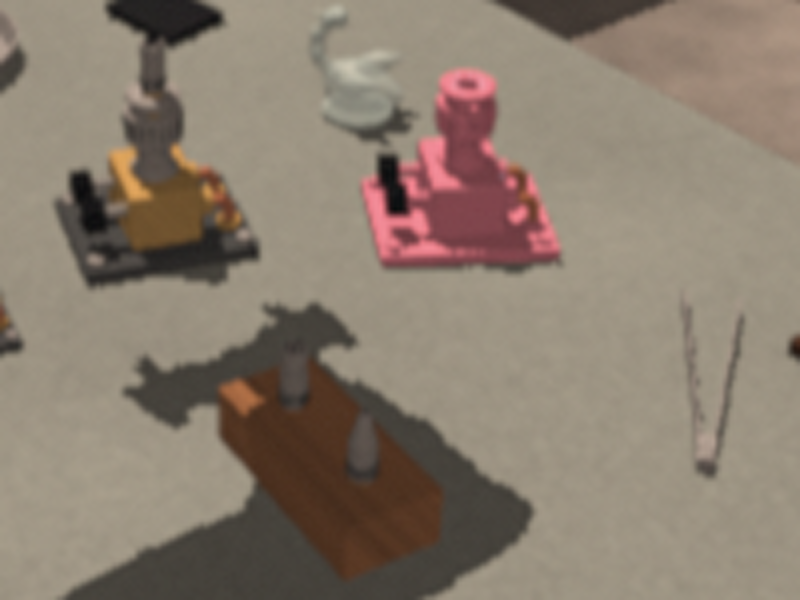

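View pics/z3.png

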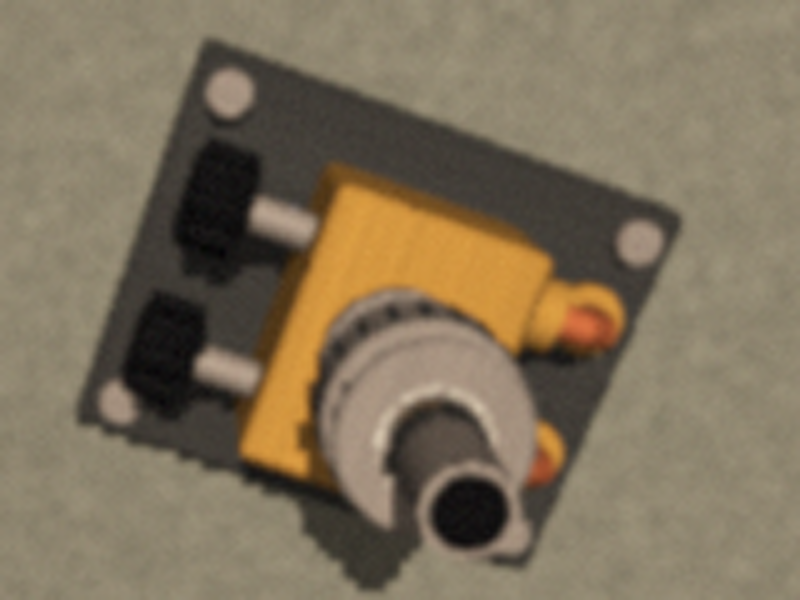

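```bash
python3 - <<'E'
from h import *
np.set_printoptions(precision=4,suppress=True)
wc=arm.get_calibration('wrist')
def two(l,z,**k):
    for n,rc in k.items(): print(l,n,atz(n,rc,z)[:2])
    print(l,'tri',*tri([ray(n,rc) for n,rc in k.items()]))
two('mouth',.144,wrist=(212.4,333.6),scene=(205,285.6),side=(205.5,278.2))
two('pintip',.078,scene=(158.4,177.6),side=(298.2,330.5))
two('pinbase',.037,scene=(170.6,180),side=(313,330.5))
two('rosehead',.073,scene=(150+97/5,160+213/5),side=(195+348/4,240+293/4))
two('dishrim',.02,scene=(280,418),side=(207,222))
two('swan',.03,scene=(330,267),side=(217,328))
print(atz('wrist',(131,520),.03))
# base corners burner
for p in ((208,42),(680,210),(525,565),(82,420)): print('corner',atz('wrist',(110+p[1]/5,240+p[0]/5),.01)[:2])
# stand corners top z=.036
for p in ((88,38),(320,140),(20,120),(262,250)): print('st',atz('scene',(150+p[1]/5,160+p[0]/5),.036 if p[1]<200 and p[0]>50 else .036)[:2])
print('paddle',atz('scene',(355,370),.01)[:2], 'twz',atz('scene',(260,118),.005)[:2],'pink',atz('wrist',(300,490),.1),atz('scene',(272,203),.09))
s=arm.state();print(s['clock'],s['eef_pos'])
E
```

```text
mouth wrist [0.5427 0.0028]
mouth scene [0.5412 0.0035]
mouth side [ 0.5396 -0.0051]
mouth tri [0.5422 0.0018 0.1414] [np.float64(0.0009780133073623765), np.float64(0.002585175179935771), np.float64(0.0020801921076085087)]
pintip scene [ 0.4718 -0.2866]
pintip side [ 0.4688 -0.2928]
pintip tri [ 0.4706 -0.2891  0.0749] [np.float64(0.0011521684014612066), np.float64(0.0011521684014611233)]
pinbase scene [ 0.4754 -0.2867]
pinbase side [ 0.4712 -0.2924]
pinbase tri [ 0.4736 -0.2889  0.0335] [np.float64(0.0005122728405596771), np.float64(0.0005122728405597571)]
rosehead scene [ 0.476 -0.222]
rosehead side [ 0.4777 -0.225 ]
rosehead tri [ 0.477  -0.2233  0.0726] [np.float64(0.0016230134963242432), np.float64(0.001623013496324095)]
dishrim scene [0.5376 0.2974]
dishrim side [0.5258 0.2738]
dishrim tri [0.5342 0.2967 0.0085] [np.float64(0.0031576063613858478), np.float64(0.003157606361385711)]
swan scene [0.7541 0.0485]
swan side [0.7312 0.0271]
swan tri [0.7489 0.0465 0.0147] [np.float64(0.0006739246442878038), np.float64(0.0006739246442877388)]
[0.7533 0.0528 0.03  ]
corner [0.5045 0.0646]
corner [0.6111 0.028 ]
corner [ 0.5819 -0.0578]
corner [ 0.4751 -0.0211]
st [ 0.4422 -0.3109]
st [ 0.4566 -0.1821]
st [ 0.4973 -0.3173]
st [ 0.522  -0.1802]
paddle [0.7212 0.2486] twz [ 0.7202 -0.3141] pink [ 0.7118 -0.1053  0.1   ] [ 0.7112 -0.1015  0.09  ]
1.55 [0.5    0.     0.2313]
```

Emit:
servo_tool --pt "4.25 -0.3 0" --pt "0 0 0" --turn '[0, 0]' --jaw 4.0

```text
clock: 1.8
eef_pos: [0.5424, 0.003, 0.2306]
ee_rot: [1.0, -0.0, -0.001, 0.0]
force: [0.5, -0.8, -0.6]
gripper_width: 0.0518
```

```bash
python3 - <<'E'
from h import *
np.set_printoptions(precision=4,suppress=True)
s=arm.state();print(s['clock'],s['eef_pos'],s['ee_rot'],s['gripper_width'])
w=cv2.cvtColor(cap('wrist','w1'),cv2.COLOR_RGB2BGR)
cv2.imwrite('pics/w1z.png',cv2.resize(w[150:300,180:380],(800,600),interpolation=cv2.INTER_CUBIC))
s=arm.state();print(s['clock'],s['eef_pos'])
print('red',atz('scene',(175,392),.1),atz('scene',(195,387),.03))
E
```

```text
1.8 [0.5424 0.003  0.2306] [ 1.     -0.0001 -0.001   0.    ] 0.05180756098470815
1.85 [0.5408 0.0029 0.2308]
red [0.3569 0.1793 0.1   ] [0.3602 0.1821 0.03  ]
```

View pics/w1z.png

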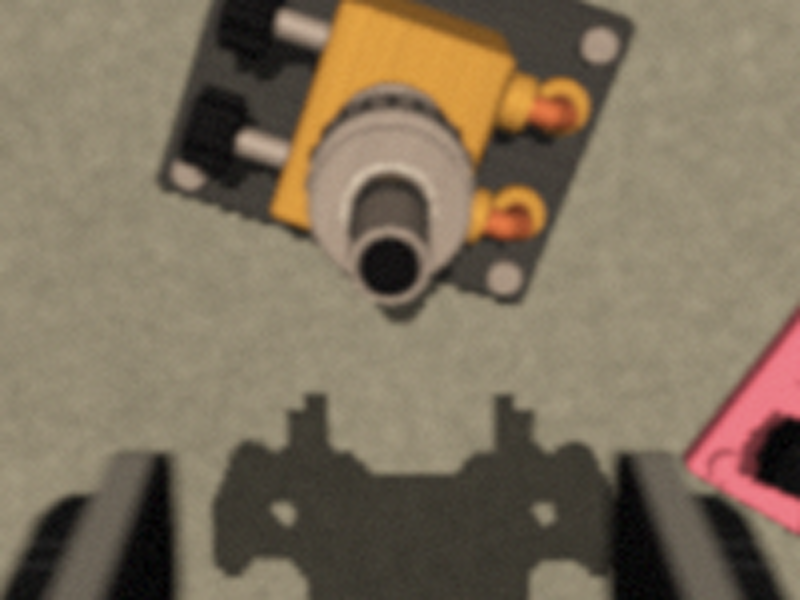

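View pics/w1.png

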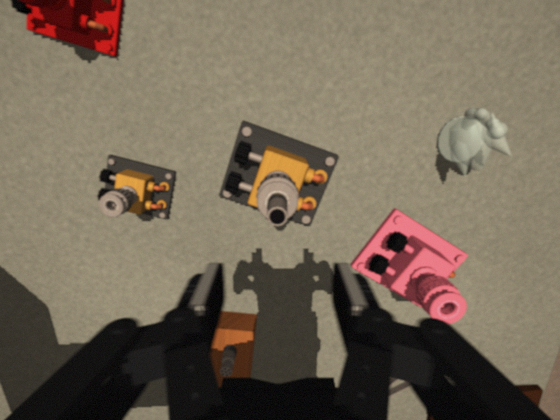

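```bash
cat >> h.py <<'E'
def look(f,box):
    c=arm.get_calibration('wrist'); s=arm.state(); w=cv2.cvtColor(cap('wrist',f),cv2.COLOR_RGB2BGR)
    r0,c0=box; cv2.imwrite('pics/'+f+'z.png',cv2.resize(w[r0:r0+150,c0:c0+200],(800,600),interpolation=cv2.INTER_CUBIC))
    import pickle; pickle.dump((c,s['eef_pos']),open(f+'.pkl','wb')); print(s['clock'],s['eef_pos'],s['ee_rot'])
def wz(f,box,p,z):
    import pickle; c,e=pickle.load(open(f+'.pkl','rb')); x=atz('wrist',(box[0]+p[1]/4,box[1]+p[0]/4),z,c); print(f,'world',x,'rel tcp',x-np.array(e))
E
python3 - <<'E'
from h import *
np.set_printoptions(precision=4,suppress=True)
look('w2',(150,180))
c=arm.get_calibration('wrist');print(np.array(c['R']),-np.array(c['R']).T@c['t'])
E
```

```text
1.85 [0.5408 0.0029 0.2308] [ 1.     -0.0001 -0.0018  0.0001]
[[ 1.     -0.0012 -0.0039]
 [ 0.0001 -0.9464  0.323 ]
 [-0.0041 -0.323  -0.9464]] [0.5413 0.0862 0.3741]
```

View pics/w2z.png

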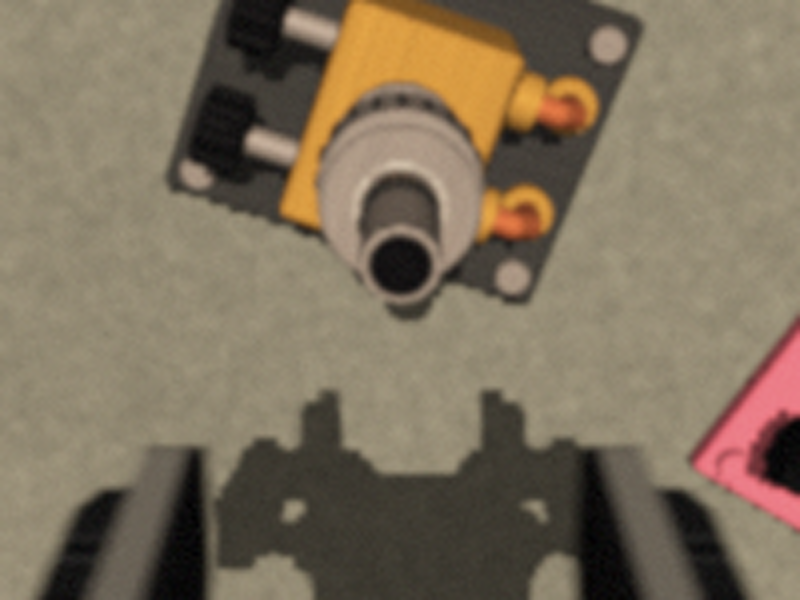

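```bash
python3 - <<'E'
from h import *
np.set_printoptions(precision=4,suppress=True)
wz('w2',(150,180),(400,264),.144)
c=arm.get_calibration('wrist');print(proj('wrist',np.array([.5408,.0029,.2308])),arm.state()['eef_pos'])
E
```

```text
w2 world [0.5425 0.0029 0.144 ] rel tcp [ 0.0017  0.     -0.0868]
(np.float64(274.34291003706124), np.float64(278.1656774066324)) [0.5402 0.0029 0.2312]
```

Emit:
servo_tool --pt "0.2 0 5.5" --pt "0 0 0" --pt "0 0 0" --pt "0 0 0" --turn '[0, 0, 0, 0]' --jaw 2.6

```text
clock: 2.4
eef_pos: [0.5423, 0.0027, 0.1807]
ee_rot: [1.0, -0.0, 0.002, 0.0]
force: [-0.1, 0.1, 0.2]
gripper_width: 0.0259
```

```bash
python3 - <<'E'
from h import *
np.set_printoptions(precision=4,suppress=True)
look('w3',(170,180)); print(arm.state()['gripper_width'],arm.state()['eef_pos'])
E
```

```text
2.4 [0.5423 0.0027 0.1807] [ 1.     -0.0003  0.0017  0.0001]
0.0258242619902844 [0.5429 0.0027 0.1812]
```

View pics/w3z.png

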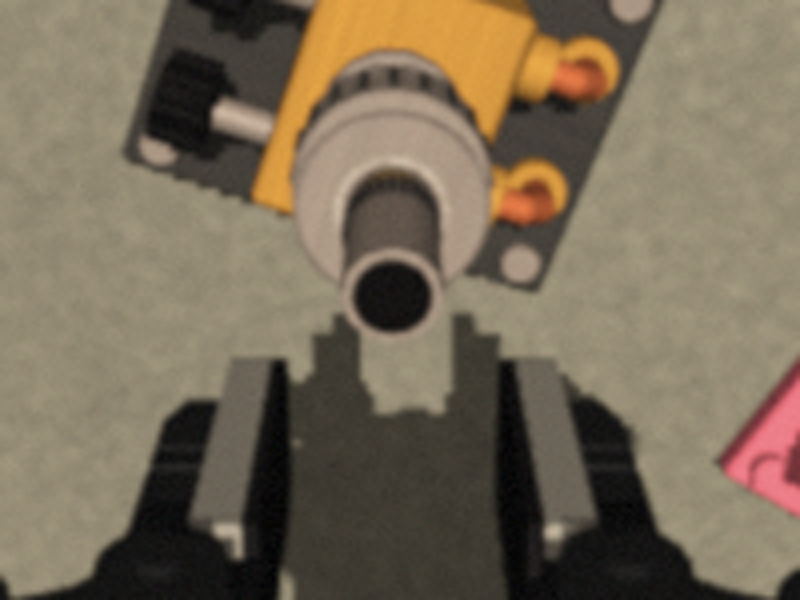

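```bash
python3 - <<'E'
from h import *
np.set_printoptions(precision=4,suppress=True)
wz('w3',(170,180),(393,295),.144); print(arm.state()['eef_pos'])
E
```

```text
w3 world [0.5431 0.0028 0.144 ] rel tcp [ 0.0008  0.0001 -0.0367]
[0.5429 0.0027 0.1812]
```

Emit:
servo_tool --pt "0 0 3.0" --pt "0 0 0" --pt "0 0 2.5" --pt "0 0 0" --pt "0 0 0" --pt "0 0 0" --turn '[0, 0, 0, 0, 0, 0]'

```text
clock: 3.2
eef_pos: [0.5585, 0.0028, 0.1501]
ee_rot: [1.0, -0.0, 0.024, -0.0]
force: [-0.3, 0.5, -0.0]
gripper_width: 0.0257
```

```bash
python3 - <<'E'
from h import *
np.set_printoptions(precision=4,suppress=True)
s=arm.state()
for k in s: print(k,np.array(s[k]))
cap('side','s4')
s=arm.state();print(s['eef_pos'],s['ee_rot'],s['joint_pos'])
E
```

```text
clock 3.2
joint_pos [ 0.005   0.3653 -0.0397  1.1179 -0.0001  1.5763]
joint_velocities [-0.0003 -0.0067  0.0104  0.0101  0.0004 -0.0021]
effort [ -0.0007 -42.8193  24.7097  -0.392   -0.0003   0.    ]
eef_pos [0.5585 0.0028 0.1501]
ee_rot [ 0.9997 -0.0002  0.0239 -0.0001]
force [-0.3328  0.4549 -0.003 ]
moment [ 0.0487  0.03   -0.0064]
gripper_width 0.02572029926015225
[0.5584 0.0028 0.15  ] [ 0.9997 -0.0003  0.0238 -0.0001] [ 0.005   0.3655 -0.0398  1.1178 -0.0001  1.5763]
```

View pics/s4.png

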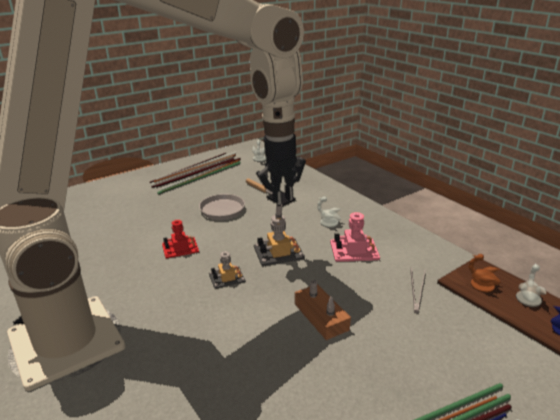

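Emit:
servo_tool --pt "0 0 -3.0" --turn '[0]'

```text
clock: 3.38
eef_pos: [0.5546, 0.0028, 0.177]
ee_rot: [1.0, -0.0, 0.02, -0.0]
force: [0.0, -0.7, -0.6]
gripper_width: 0.026
```

```bash
cat > st.py <<'E'
from h import *
np.set_printoptions(precision=4,suppress=True)
s=arm.state(); print(s['clock'],s['eef_pos'],s['ee_rot'],np.array(s['joint_pos']),np.array(s['joint_velocities']),s['joint_pos'][1]-s['joint_pos'][2]+s['joint_pos'][3]-np.pi/2)
print('F',s['force'],'M',s['moment'],s['gripper_width'])
E
python3 st.py
```

```text
3.375 [0.5546 0.0028 0.177 ] [ 0.9998 -0.0003  0.0199 -0.0001] [ 0.005   0.3451  0.0042  1.1901 -0.0001  1.5763] [ 0.0002 -0.2148  0.4302  0.5902 -0.0015  0.0009] -0.03984709996315594
F [ 0.0298 -0.6887 -0.5506] M [-0.0112  0.0866  0.0124] 0.025995470912029115
```

Emit:
servo_tool --pt "0 0 0" --turn '[0]'

```text
clock: 3.5
eef_pos: [0.556, 0.0028, 0.1788]
ee_rot: [1.0, -0.0, 0.022, -0.0]
force: [0.5, 0.5, -0.1]
gripper_width: 0.0257
```

```bash
python3 st.py
```

```text
3.5 [0.556  0.0028 0.1788] [ 0.9998 -0.0002  0.0218 -0.0001] [ 0.005   0.3439  0.0071  1.1905 -0.0001  1.5763] [ 0.0004  0.0492 -0.0738 -0.0116  0.0021 -0.001 ] -0.04355044530127383
F [ 0.5307  0.4603 -0.0955] M [ 0.0351  0.0251 -0.0264] 0.025699211948801984
```

Emit:
servo_tool --pt "0 0 0" --turn '[0]'

```text
clock: 3.62
eef_pos: [0.5551, 0.0028, 0.1774]
ee_rot: [1.0, -0.0, 0.02, -0.0]
force: [-1.0, -0.3, 0.2]
gripper_width: 0.0262
```

```bash
python3 st.py
```

```text
3.625 [0.5551 0.0028 0.1774] [ 0.9998 -0.0003  0.0204 -0.0001] [ 0.005   0.3452  0.0054  1.1901 -0.0001  1.5763] [ 0.0005 -0.0063  0.0185  0.0011 -0.0011 -0.    ] -0.04089411101257112
F [-0.9739 -0.2969  0.1802] M [-0.0044  0.0432  0.0208] 0.026204789230267322
```

Emit:
servo_tool --pt "-1.3 0 0" --turn '[0]'

```text
clock: 3.75
eef_pos: [0.5421, 0.0027, 0.1756]
ee_rot: [1.0, -0.0, 0.02, -0.0]
force: [-0.8, 0.2, 0.3]
gripper_width: 0.0257
```

```bash
python3 st.py
```

```text
3.75 [0.5421 0.0027 0.1756] [ 0.9998 -0.0003  0.0197 -0.0001] [ 0.0051  0.3224 -0.0322  1.1767 -0.0001  1.5764] [ 0.0004 -0.1947 -0.3342 -0.0925  0.0009  0.0021] -0.039438415672183647
F [-0.8316  0.2161  0.3029] M [-0.0404  0.0452 -0.0339] 0.0257283451118518
```

Emit:
servo_tool --pt "0 0 0" --turn '[0]'

```text
clock: 3.88
eef_pos: [0.5408, 0.0028, 0.1742]
ee_rot: [1.0, -0.0, 0.018, -0.0]
force: [0.1, 0.2, 1.0]
gripper_width: 0.0259
```

```bash
python3 st.py
```

```text
3.875 [0.5408 0.0028 0.1742] [ 0.9998 -0.0002  0.0182 -0.0001] [ 0.0052  0.323  -0.0348  1.1765 -0.0001  1.5765] [-0.0008  0.0227  0.023  -0.0194 -0.0007  0.0009] -0.03645795593502332
F [0.1492 0.2079 0.9663] M [-0.0235  0.012   0.0057] 0.025850126710724376
```

Emit:
servo_tool --pt "0 0 1.0" --turn '[0]'

```text
clock: 4.0
eef_pos: [0.5419, 0.0028, 0.164]
ee_rot: [1.0, -0.0, 0.019, -0.0]
force: [1.1, -0.5, 0.2]
gripper_width: 0.0259
```

```bash
python3 st.py
```

```text
4.0 [0.5419 0.0028 0.164 ] [ 0.9998 -0.0003  0.0189 -0.0001] [ 0.0052  0.3313 -0.0509  1.1509 -0.0001  1.5765] [-0.0005  0.0784 -0.1647 -0.2014  0.0001  0.0007] -0.037755583981622376
F [ 1.0681 -0.5399  0.2384] M [-0.0469 -0.0172 -0.0225] 0.025911332437557624
```

Emit:
servo_tool --pt "0 0 0" --turn '[0]'

```text
clock: 4.12
eef_pos: [0.5411, 0.0028, 0.1623]
ee_rot: [1.0, -0.0, 0.017, -0.0]
force: [0.2, -0.6, 0.2]
gripper_width: 0.026
```

```bash
python3 st.py
```

```text
4.125 [0.5411 0.0028 0.1623] [ 0.9998 -0.0002  0.0174 -0.0001] [ 0.0052  0.3334 -0.0525  1.1501 -0.0001  1.5765] [-0.0004 -0.0063  0.0218 -0.0007  0.0009 -0.0003] -0.03477527901694222
F [ 0.1633 -0.5701  0.1638] M [-0.0202  0.0276  0.0195] 0.025950813770653187
```

Emit:
servo_tool --pt "-5.0 0 0" --turn '[0]'

```text
clock: 4.25
eef_pos: [0.4937, 0.0028, 0.1598]
ee_rot: [1.0, -0.0, 0.018, -0.0]
force: [-1.3, -0.4, 0.2]
gripper_width: 0.0256
```

```bash
python3 st.py
```

```text
4.25 [0.4937 0.0028 0.1598] [ 0.9998 -0.0003  0.0184 -0.    ] [ 0.0057  0.2443 -0.1831  1.1067 -0.0001  1.577 ] [ 0.0039 -0.7826 -1.1574 -0.3013  0.001   0.0041] -0.03671941120696198
F [-1.3426 -0.368   0.1942] M [-0.0048  0.1447  0.0023] 0.02558748093971517
```

Emit:
servo_tool --pt "0 0 0" --turn '[0]'

```text
clock: 4.38
eef_pos: [0.4883, 0.0028, 0.1575]
ee_rot: [1.0, -0.0, 0.014, -0.0]
force: [0.5, -0.1, 0.6]
gripper_width: 0.0259
```

```bash
python3 st.py
```

```text
4.375 [0.4883 0.0028 0.1575] [ 0.9999 -0.0003  0.0142 -0.    ] [ 0.0057  0.2423 -0.1919  1.1083 -0.0001  1.5771] [ 0.0002  0.0562  0.1484 -0.0666  0.0002 -0.0012] -0.02839758480044341
F [ 0.4556 -0.135   0.648 ] M [-0.0126 -0.0148  0.0239] 0.025864427377298323
```

Emit:
servo_tool --pt "0 0 0" --turn '[0]'

```text
clock: 4.5
eef_pos: [0.4893, 0.0028, 0.1579]
ee_rot: [1.0, -0.0, 0.015, -0.0]
force: [0.5, -0.5, -0.0]
gripper_width: 0.0262
```

```bash
python3 st.py
```

```text
4.5 [0.4893 0.0028 0.1579] [ 0.9999 -0.0003  0.0152 -0.    ] [ 0.0057  0.2423 -0.1907  1.1075 -0.0001  1.5771] [ 0.0006 -0.0073 -0.0463  0.0197 -0.0002  0.0014] -0.030308392233600046
F [ 0.5286 -0.5403 -0.0236] M [-0.0337  0.0307 -0.0068] 0.02621039384193286
```

```bash
python3 - <<'E'
from h import *
np.set_printoptions(precision=4,suppress=True)
look('w5',(130,250)); 
E
```

```text
4.5 [0.4893 0.0028 0.1579] [ 0.9999 -0.0003  0.0152 -0.    ]
```

View pics/w5.png

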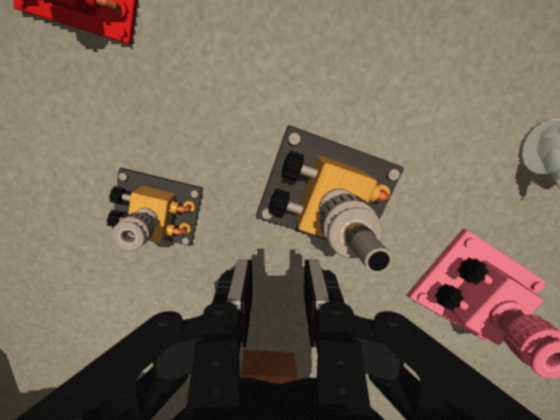

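View pics/w5z.png

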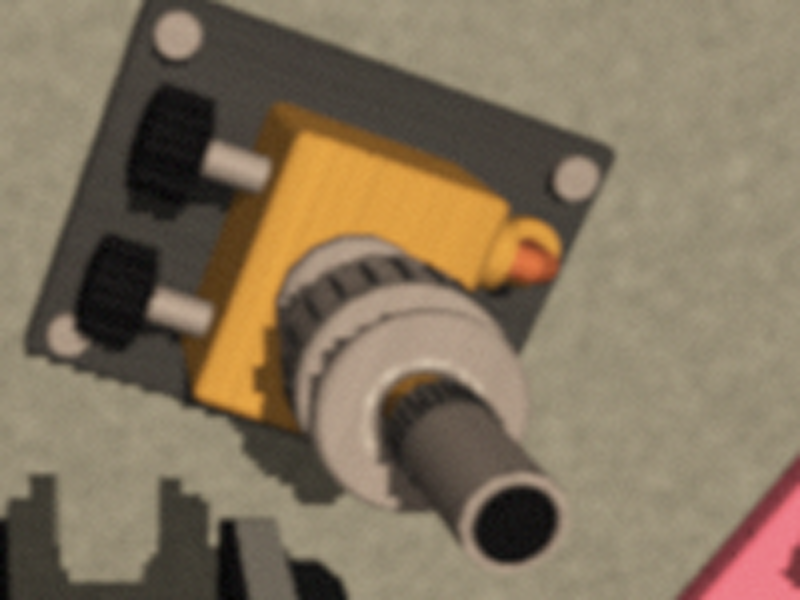

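```bash
python3 - <<'E'
from h import *
np.set_printoptions(precision=4,suppress=True)
for z in (.144,.15): wz('w5',(130,250),(514,518),z)
E
```

```text
w5 world [0.5455 0.0031 0.144 ] rel tcp [ 0.0563  0.0004 -0.0139]
w5 world [0.5432 0.0063 0.15  ] rel tcp [ 0.054   0.0036 -0.0079]
```

Emit:
servo_tool --pt "0 0 -2.0" --turn '[0]'

```text
clock: 4.68
eef_pos: [0.4881, 0.0028, 0.1768]
ee_rot: [1.0, -0.0, 0.013, -0.0]
force: [0.3, -1.2, 0.0]
gripper_width: 0.0261
```

```bash
python3 st.py
```

```text
4.675 [0.4881 0.0028 0.1768] [ 0.9999 -0.0003  0.0132 -0.    ] [ 0.0057  0.2283 -0.1569  1.1593 -0.0001  1.5771] [ 0.0007 -0.1456  0.3133  0.4142  0.0004 -0.0002] -0.026417250407335446
F [ 0.2771 -1.2223  0.025 ] M [ 0.0217 -0.021  -0.0149] 0.026090819955298182
```

Emit:
servo_tool --pt "0 0 0" --turn '[0]'

```text
clock: 4.8
eef_pos: [0.4905, 0.0028, 0.1785]
ee_rot: [1.0, -0.0, 0.016, -0.0]
force: [-0.0, 0.4, -0.6]
gripper_width: 0.0262
```

```bash
python3 st.py
```

```text
4.8 [0.4905 0.0028 0.1785] [ 0.9999 -0.0002  0.0156 -0.    ] [ 0.0058  0.228  -0.1526  1.1589 -0.0001  1.577 ] [-0.0007  0.0325 -0.0332 -0.0119  0.0004  0.0013] -0.031228362509980512
F [-0.0194  0.3562 -0.5885] M [ 0.0369 -0.0127  0.0112] 0.02617885679736476
```

Emit:
servo_tool --pt "0.5 0 0" --pt "1.0 0 0" --pt "1.0 0 0" --pt "1.0 0 0" --pt "0.8 0 0" --pt "0.5 0 0" --pt "0.2 0 0" --pt "0 0 0" --turn '[0, 0, 0, 0, 0, 0, 0, 0]'

```text
clock: 5.8
eef_pos: [0.5448, 0.0027, 0.1777]
ee_rot: [1.0, -0.0, 0.014, -0.0]
force: [0.8, 0.4, 1.0]
gripper_width: 0.0261
```

```bash
python3 st.py
```

```text
5.8 [0.5448 0.0027 0.1777] [ 0.9999 -0.0003  0.0144 -0.    ] [ 0.0051  0.3343 -0.0091  1.1985 -0.0001  1.5765] [-0.      0.0016 -0.0019  0.0027 -0.0002  0.0006] -0.028888105492582028
F [0.8125 0.4052 0.9897] M [-0.0255  0.0278  0.0384] 0.026079251604232443
```

Emit:
servo_tool --pt "-0.5 0 -1" --pt "-1 0 -2" --pt "-0.7 0 -1.5" --pt "0 0 -0.5" --pt "-4.5 0 4" --pt "0 0 0" --pt "0.8 0 -0.7" --pt "1.3 0 -1.2" --pt "1.3 0 -1.2" --pt "0.8 0 -0.7" --pt "0.3 0 -0.2" --pt "-4.5 0 4" --pt "0 0 0" --turn '[0, 0, 0, 0, 0, 0, 0, 0, 0, 0, 0, 0, 0]'

```text
clock: 7.42
eef_pos: [0.4724, 0.0027, 0.1864]
ee_rot: [1.0, -0.0, 0.007, 0.0]
force: [-0.4, -0.5, 0.2]
gripper_width: 0.0259
```

```bash
python3 st.py
```

```text
7.425 [0.4724 0.0027 0.1864] [ 1.     -0.0003  0.0071  0.    ] [ 0.0058  0.2009 -0.1656  1.1901 -0.0001  1.5772] [-0.0011  0.0122  0.3926 -0.0547 -0.0008  0.0007] -0.014103257740847752
F [-0.413  -0.518   0.1976] M [ 0.0304 -0.0377 -0.0071] 0.025861582614732235
```

Works; tilt halved to 0.014. One more cycle, then approach gently.

Emit:
servo_tool --pt "0.8 0 -0.7" --pt "1.3 0 -1.2" --pt "1.3 0 -1.2" --pt "0.8 0 -0.7" --pt "0.3 0 -0.2" --pt "-4.5 0 4" --pt "0 0 0" --pt "0 0 0" --turn '[0, 0, 0, 0, 0, 0, 0, 0]'

```text
clock: 8.43
eef_pos: [0.4864, 0.0027, 0.1962]
ee_rot: [1.0, -0.0, 0.014, -0.0]
force: [0.3, 0.6, 0.8]
gripper_width: 0.026
```

```bash
python3 st.py
```

```text
8.425 [0.4864 0.0027 0.1962] [ 0.9999 -0.0003  0.0143 -0.    ] [ 0.0057  0.21   -0.1278  1.2043 -0.0002  1.5771] [ 0.0002  0.0105 -0.1188  0.0439 -0.0001 -0.0007] -0.028662758311301495
F [0.2533 0.6325 0.7605] M [-0.0003 -0.0537  0.0118] 0.026043944092620418
```

Emit:
servo_tool --pt "0.5 0 0" --pt "1.0 0 0" --pt "1.0 0 0" --pt "1.0 0 0" --pt "0.8 0 0" --pt "0.5 0 0" --pt "-6 0 0" --pt "0 0 0" --pt "0 0 0" --pt "0.5 0 0" --pt "1.0 0 0" --pt "1.2 0 0" --pt "1.2 0 0" --pt "1.0 0 0" --pt "0.5 0 0" --pt "-6 0 0" --pt "0 0 0" --pt "0 0 0" --turn '[0, 0, 0, 0, 0, 0, 0, 0, 0, 0, 0, 0, 0, 0, 0, 0, 0, 0]'

```text
clock: 10.68
eef_pos: [0.4812, 0.0028, 0.193]
ee_rot: [1.0, -0.0, 0.013, -0.0]
force: [0.9, 0.2, 0.7]
gripper_width: 0.026
```

```bash
python3 st.py
```

```text
10.675 [0.4812 0.0028 0.193 ] [ 0.9999 -0.0003  0.013  -0.    ] [ 0.0059  0.204  -0.1441  1.1966 -0.0002  1.5773] [ 0.0025 -0.0153 -0.0602  0.0276  0.001   0.0008] -0.026067972903965453
F [0.9496 0.2338 0.6967] M [-0.0418  0.0077 -0.0217] 0.026009424101472466
```

Emit:
servo_tool --pt "0.5 0 0.2" --pt "1.0 0 0.5" --pt "1.2 0 0.5" --pt "1.2 0 0.5" --pt "1.2 0 0.4" --pt "0.7 0 0.2" --pt "0.3 0 0.1" --pt "0 0 0" --turn '[0, 0, 0, 0, 0, 0, 0, 0]'

```text
clock: 11.68
eef_pos: [0.5514, 0.0027, 0.1699]
ee_rot: [1.0, -0.0, 0.015, 0.0]
force: [0.1, 0.1, 0.1]
gripper_width: 0.0259
```

```bash
python3 st.py; python3 -c "
from h import *
look('w6',(190,180))"
```

```text
11.675 [0.5514 0.0027 0.1699] [ 0.9999 -0.0003  0.015   0.    ] [ 0.005   0.3512 -0.0056  1.1838 -0.0002  1.5765] [ 0.0003 -0.0009 -0.0004  0.0045 -0.0018  0.0006] -0.030078158918944276
F [0.0877 0.1483 0.1411] M [-0.0053  0.0647  0.0356] 0.025869094995907022
11.675 [0.5514274  0.00271195 0.16992908] [ 9.99886857e-01 -3.28530810e-04  1.50387965e-02  1.28975468e-05]
```

View pics/w6z.png

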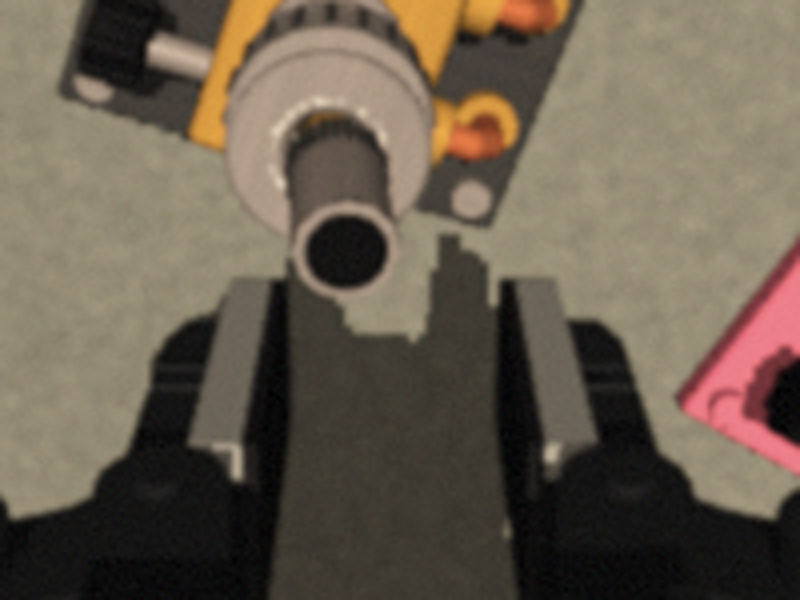

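Emit:
servo_tool --pt "-0.3 0 0" --pt "-0.5 0 0" --pt "-0.2 0 0" --pt "0 0 0.3" --pt "0 0 0.5" --pt "0 0 0.3" --pt "0 0 0" --turn '[0, 0, 0, 0, 0, 0, 0]'

```text
clock: 12.6
eef_pos: [0.54, 0.0027, 0.1586]
ee_rot: [1.0, -0.0, 0.015, -0.0]
force: [0.9, 1.1, -0.4]
gripper_width: 0.0261
```

```bash
python3 st.py; python3 -c "
from h import *
wz('w6',(190,180),(345,247),.144);look('w7',(190,180))"
```

```text
12.6 [0.54   0.0027 0.1586] [ 0.9999 -0.0003  0.0153 -0.    ] [ 0.0051  0.3371 -0.057   1.1461 -0.0001  1.5766] [ 0.0007 -0.0003  0.0019 -0.0027 -0.0003 -0.0017] -0.03057295484580802
F [ 0.8552  1.142  -0.3922] M [-0.0102 -0.0247  0.0207] 0.026091785409848252
w6 world [0.54589834 0.00286603 0.144     ] rel tcp [-0.00552906  0.00015408 -0.02592908]
12.6 [0.53999723 0.00273225 0.15860996] [ 9.99883109e-01 -3.26317043e-04  1.52860171e-02 -1.69974511e-05]
```

View pics/w7z.png

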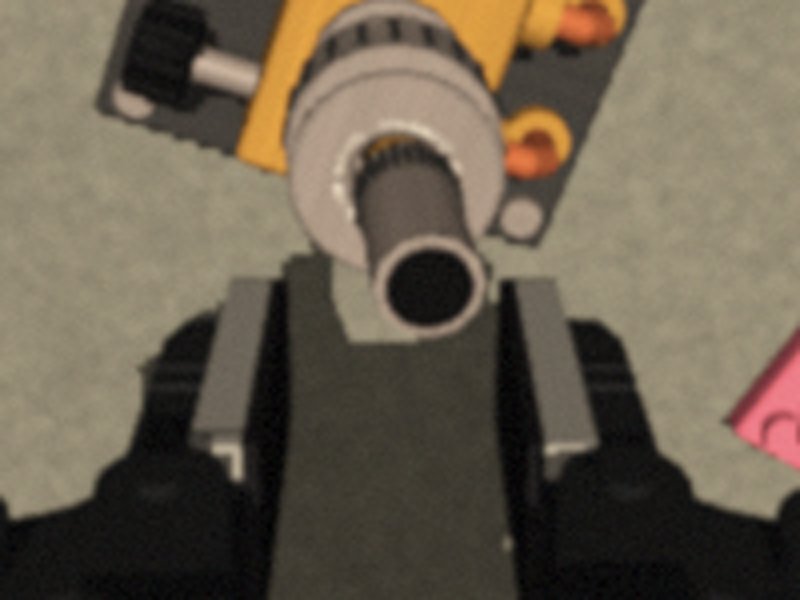

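```bash
python3 - <<'E'
from h import *
import pickle
np.set_printoptions(precision=4,suppress=True)
c,e=pickle.load(open('w5.pkl','rb'))
for X,o in (((.6111,.028,.01),(612,155)),((.4751,-.0211,.01),(28,340)),((.543,.0028,.144),(514,518)),((.5045,.0646,.01),(150,0))):
    r,q=proj('wrist',np.array(X),c); print('w5 pred zoom',((q-250)*4,(r-130)*4),'obs',o)
c,e=pickle.load(open('w7.pkl','rb'))
for X,o in (((.4751,-.0211,.01),(100,105)),((.543,.0028,.144),(429,287)),((.5819,-.0578,.01),(537,243))):
    r,q=proj('wrist',np.array(X),c); print('w7 pred zoom',((q-180)*4,(r-190)*4),'obs',o)
E
```

```text
w5 pred zoom (np.float64(616.492505735883), np.float64(145.80930083190344)) obs (612, 155)
w5 pred zoom (np.float64(32.45110986040095), np.float64(351.84989906130284)) obs (28, 340)
w5 pred zoom (np.float64(495.50278298525427), np.float64(520.4569143041485)) obs (514, 518)
w5 pred zoom (np.float64(158.04294267235218), np.float64(-15.476044788108197)) obs (150, 0)
w7 pred zoom (np.float64(100.87236289024452), np.float64(113.18965657177318)) obs (100, 105)
w7 pred zoom (np.float64(406.85472159927303), np.float64(283.4940715776813)) obs (429, 287)
w7 pred zoom (np.float64(538.5773917794522), np.float64(244.87537031660293)) obs (537, 243)
```

Emit:
servo_tool --pt "0.3 0 0" --pt "0 0 0" --pt "0 0 0.3" --pt "0 0 0.5" --pt "0 0 0.5" --pt "0 0 0.5" --pt "0 0 0.5" --pt "0 0 0.4" --pt "0 0 0.3" --pt "0 0 0" --turn '[0, 0, 0, 0, 0, 0, 0, 0, 0, 0]' --jaw 3.2

```text
clock: 13.9
eef_pos: [0.5442, 0.0027, 0.1263]
ee_rot: [1.0, -0.0, 0.015, -0.0]
force: [-0.8, 1.0, -0.2]
gripper_width: 0.0321
```

```bash
python3 st.py; python3 -c "
from h import *
look('w8',(230,180))"
```

```text
13.9 [0.5442 0.0027 0.1263] [ 0.9999 -0.0003  0.0151 -0.    ] [ 0.0051  0.3714 -0.0963  1.073  -0.0001  1.5765] [-0.0025 -0.0033  0.0028 -0.0012  0.0012  0.0004] -0.03010748037308808
F [-0.7849  0.9845 -0.22  ] M [-0.0215  0.0338  0.0548] 0.03205994460285309
13.9 [0.54420557 0.00272685 0.12632908] [ 9.99886644e-01 -3.09811496e-04  1.50533548e-02 -6.74526645e-06]
```

View pics/w8z.png

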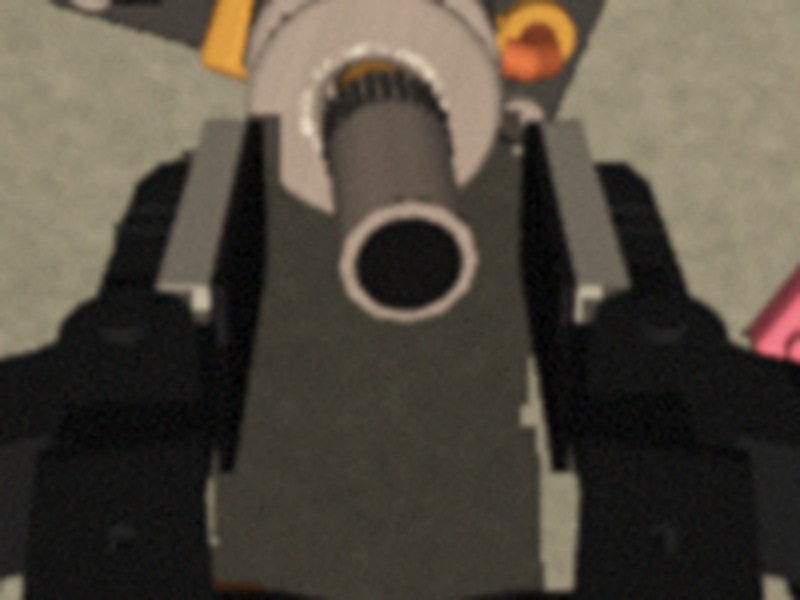

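Emit:
servo_tool --pt "0 0 0.4" --pt "0 0 0.5" --pt "0 0 0.2" --pt "0 0 0" --turn '[0, 0, 0, 0]' --jaw 2.3

```text
clock: 14.45
eef_pos: [0.5449, 0.0027, 0.1151]
ee_rot: [1.0, -0.0, 0.016, -0.0]
force: [0.4, 0.1, -0.5]
gripper_width: 0.0227
```

```bash
python3 st.py
```

```text
14.45 [0.5449 0.0027 0.1151] [ 0.9999 -0.0003  0.0156 -0.    ] [ 0.0051  0.3822 -0.1121  1.0454 -0.0001  1.5765] [ 0.001  -0.0004  0.0013  0.0007 -0.0011  0.0026] -0.031117767166342958
F [ 0.4173  0.1304 -0.4568] M [ 0.014   0.0682 -0.0077] 0.022687080191100693
```

Emit:
servo_tool --pt "-0.1 0 0.3" --pt "0 0 0.4" --pt "0 0 0.3" --pt "0 0 0.3" --turn '[0, 0, 0, 0]'

```text
clock: 14.95
eef_pos: [0.5444, 0.0027, 0.103]
ee_rot: [1.0, -0.0, 0.016, -0.0]
force: [-2.0, -0.8, 7.3]
gripper_width: 0.0228
```

```bash
python3 st.py
```

```text
14.95 [0.5444 0.0027 0.103 ] [ 0.9999 -0.0003  0.0162 -0.    ] [ 0.0051  0.392  -0.1321  1.0144 -0.0001  1.5765] [ 0.0001  0.0149 -0.028  -0.0468  0.0002  0.0009] -0.03238431005923781
F [-1.9666 -0.7569  7.3489] M [ 0.0236  0.6606 -0.007 ] 0.02279270341993596
```

Emit:
servo_tool --pt "0 0 0.25" --pt "0 0 0.2" --turn '[0, 0]'

```text
clock: 15.2
eef_pos: [0.5445, 0.0027, 0.1004]
ee_rot: [1.0, -0.0, 0.017, -0.0]
force: [-5.3, 0.1, 14.1]
gripper_width: 0.0229
```

```bash
python3 st.py
```

```text
15.2 [0.5445 0.0027 0.1004] [ 0.9999 -0.0003  0.0167 -0.    ] [ 0.0051  0.3939 -0.1367  1.0067 -0.0001  1.5766] [-0.0008 -0.0031 -0.0084 -0.0116 -0.0013 -0.0001] -0.033452050106499875
F [-5.3212  0.0726 14.1326] M [0.0016 1.2399 0.0098] 0.02290776557341108
```

Emit:
servo_tool --pt "0 0 0.15" --pt "0 0 0.15" --pt "0 0 0.15" --pt "0 0 0.15" --turn '[0, 0, 0, 0]' --jaw 0.8 --squeeze 60

```text
clock: 15.7
eef_pos: [0.5433, 0.0027, 0.1007]
ee_rot: [1.0, -0.0, 0.018, -0.0]
force: [-3.2, -0.5, 10.1]
gripper_width: 0.0146
```

```bash
python3 st.py
```

```text
15.7 [0.5433 0.0027 0.1007] [ 0.9998 -0.0004  0.0176 -0.    ] [ 0.0051  0.3902 -0.1415  1.0039 -0.0001  1.5766] [ 0.002  -0.0059 -0.0072 -0.0102  0.0009  0.0001] -0.03521015981321862
F [-3.2228 -0.4804 10.0799] M [-0.0016  0.9946 -0.0142] 0.014610440702988193
```

Emit:
servo_tool --pt "0 0 -0.3" --pt "0 0 -0.4" --pt "0 0 -0.4" --pt "0 0 -0.5" --turn '[0, 0, 0, 0]'

```text
clock: 16.2
eef_pos: [0.5419, 0.0027, 0.1166]
ee_rot: [1.0, -0.0, 0.017, 0.0]
force: [-0.8, 0.1, 0.0]
gripper_width: 0.0146
```

```bash
python3 st.py
```

```text
16.2 [0.5419 0.0027 0.1166] [ 0.9999 -0.0004  0.0168  0.0001] [ 0.0051  0.3735 -0.1209  1.0429 -0.0003  1.5766] [-0.0002 -0.0402  0.0593  0.0964  0.0002  0.0003] -0.03351108035159189
F [-0.7827  0.0743  0.0421] M [-0.0031  0.1197 -0.0066] 0.014607264667154054
```

Emit:
servo_tool --pt "0 0 -0.6" --pt "0 0 -0.8" --pt "0 0 -1.0" --pt "0 0 -1.0" --pt "0 0 -0.8" --pt "0 0 -0.4" --pt "0 0 0" --turn '[0, 0, 0, 0, 0, 0, 0]'

```text
clock: 17.08
eef_pos: [0.5413, 0.0027, 0.167]
ee_rot: [1.0, -0.0, 0.018, 0.0]
force: [-0.8, 0.1, -0.2]
gripper_width: 0.0145
```

```bash
python3 st.py; python3 -c "
from h import *
look('w9',(230,180)); a=cv2.cvtColor(cap('side','s9'),cv2.COLOR_RGB2BGR); cv2.imwrite('pics/s9z.png',cv2.resize(a[130:280,200:400],(800,600),interpolation=cv2.INTER_CUBIC))"
```

```text
17.075 [0.5413 0.0027 0.167 ] [ 0.9998 -0.0003  0.0182  0.    ] [ 0.0051  0.3291 -0.0457  1.1596 -0.0002  1.5766] [ 0.0015 -0.001  -0.0043  0.0016 -0.0012  0.0009] -0.03638624490516107
F [-0.7794  0.0844 -0.2128] M [-0.0134  0.0607 -0.0337] 0.014462223383962662
17.075 [0.54130823 0.00269316 0.16704456] [ 9.99834443e-01 -3.42142347e-04  1.81925268e-02  2.51959205e-05]
```

View pics/w9.png

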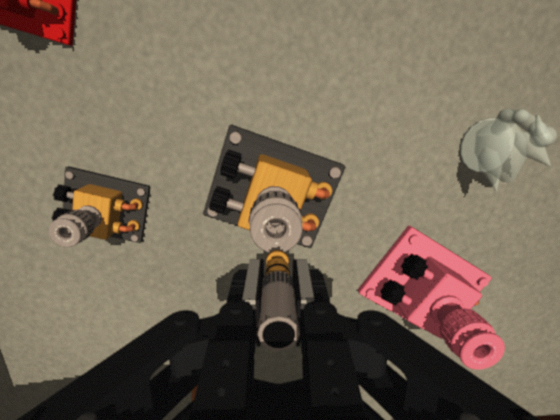

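View pics/s9z.png

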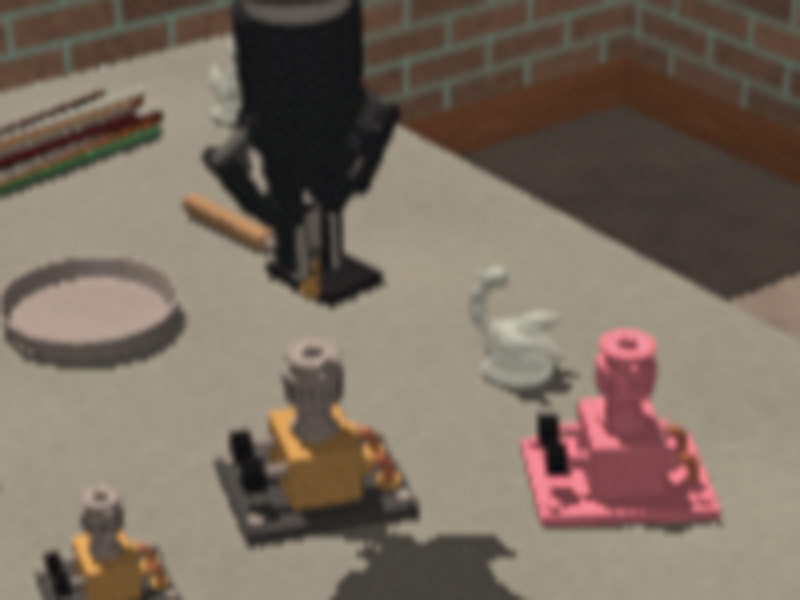

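Emit:
servo_tool --pt "0 -1 0" --pt "0 -2 0" --pt "0 -3 0" --pt "0 -3.5 0" --pt "0 -3.5 0" --pt "0 -3.5 0" --pt "0 -3 0" --pt "0 -2.5 0" --pt "0 -1.8 0" --pt "0 -1.2 0" --pt "0 -0.6 0" --pt "0 -0.2 0" --pt "0 0 0" --turn '[0, 0, 0, 0, 0, 0, 0, 0, 0, 0, 0, 0, 0]'

```text
clock: 18.8
eef_pos: [0.5378, 0.2725, 0.1616]
ee_rot: [1.0, -0.001, 0.014, 0.001]
force: [0.2, 0.4, -0.6]
gripper_width: 0.0142
```

```bash
python3 st.py; python3 -c "
from h import *
look('w10',(230,180))"
```

```text
18.8 [0.5378 0.2725 0.1616] [ 0.9999 -0.0005  0.0135  0.0007] [ 0.4759  0.4612  0.1397  1.226  -0.0137  2.0476] [-0.0066 -0.0015 -0.0006  0.0011 -0.0035  0.0003] -0.023355694365933655
F [ 0.2126  0.3912 -0.5943] M [ 0.0188  0.038  -0.0004] 0.01418231507963991
18.8 [0.53777718 0.2724704  0.16164921] [ 9.99908086e-01 -5.43053398e-04  1.35264376e-02  7.48821987e-04]
```

View pics/w10.png

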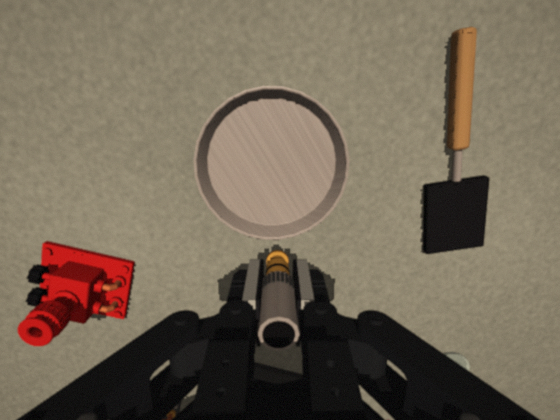

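```bash
python3 -c "
from h import *
import pickle
c,e=pickle.load(open('w10.pkl','rb'))
x=atz('wrist',(163,272),.02,c);print(x,x-e)"
```

```text
[0.53686677 0.30274948 0.02      ] [-0.00091041  0.03027908 -0.14164921]
```

Emit:
servo_tool --pt "0 -0.8 0" --pt "-0.2 -1.2 0.5" --pt "-0.2 -0.8 1.2" --pt "0 -0.2 1.8" --pt "0 0 2" --pt "0 0 2" --pt "0 0 1.8" --pt "0 0 1.2" --pt "0 0 0.8" --pt "0 0 0.5" --pt "0 0 0.3" --pt "0 0 0" --turn '[0, 0, 0, 0, 0, 0, 0, 0, 0, 0, 0, 0]'

```text
clock: 20.35
eef_pos: [0.535, 0.3066, 0.032]
ee_rot: [1.0, 0.0, 0.013, 0.001]
force: [-0.7, -0.1, -0.7]
gripper_width: 0.0145
```

```bash
python3 st.py
```

```text
20.35 [0.535  0.3066 0.032 ] [0.9999 0.0004 0.0125 0.001 ] [ 0.5275  0.6     0.0101  0.9603 -0.0144  2.0973] [-0.0003 -0.0071  0.0059  0.0011 -0.0011  0.0022] -0.020621038956448068
F [-0.6684 -0.1384 -0.7351] M [-0.0712  0.015  -0.0068] 0.014484775080078015
```

Expected floor contact at TCP ≈ 0.0247.

Emit:
servo_tool --pt "0 0 0.3" --pt "0 0 0.2" --pt "0 0 0.1" --pt "0 0 0.1" --turn '[0, 0, 0, 0]'

```text
clock: 20.85
eef_pos: [0.5362, 0.307, 0.026]
ee_rot: [1.0, 0.0, 0.014, 0.0]
force: [-0.2, -0.1, -0.2]
gripper_width: 0.0143
```

```bash
python3 st.py
```

```text
20.85 [0.5362 0.307  0.026 ] [0.9999 0.0003 0.0137 0.0004] [ 0.5271  0.6068  0.0044  0.945  -0.0145  2.0972] [-0.001   0.0081 -0.0061 -0.0179  0.0002 -0.0013] -0.023379841724641803
F [-0.2297 -0.0556 -0.1704] M [0.0449 0.0785 0.028 ] 0.014259908094917723
```

Emit:
servo_tool --pt "0 0 0.15" --pt "0 0 0.15" --turn '[0, 0]'

```text
clock: 21.1
eef_pos: [0.5365, 0.3073, 0.0244]
ee_rot: [1.0, 0.0, 0.014, -0.0]
force: [-3.8, -2.0, 12.0]
gripper_width: 0.0144
```

```bash
python3 st.py
```

```text
21.1 [0.5365 0.3073 0.0244] [ 0.9999  0.0003  0.0141 -0.    ] [ 0.5271  0.6085  0.0027  0.9406 -0.0142  2.0971] [-0.0004 -0.0009 -0.0037 -0.011   0.0019 -0.0007] -0.024463371534189315
F [-3.77   -1.967  11.9969] M [-0.4289  0.9009  0.0026] 0.014377298340955323
```

Emit:
servo_tool --pt "0 0 0" --pt "0 0 0" --turn '[0, 0]' --jaw 1.7 --squeeze 20

```text
clock: 21.35
eef_pos: [0.5368, 0.3075, 0.0249]
ee_rot: [1.0, 0.0, 0.015, -0.0]
force: [0.6, 0.4, -0.3]
gripper_width: 0.0169
```

Emit:
servo_tool --pt "0 0 0" --pt "0 0 0" --pt "0 0 0" --turn '[0, 0, 0]' --jaw 2.8

```text
clock: 21.72
eef_pos: [0.5366, 0.3074, 0.0244]
ee_rot: [1.0, 0.0, 0.014, -0.0]
force: [-0.8, 0.4, -0.5]
gripper_width: 0.0279
```

```bash
python3 st.py; python3 -c "
from h import *
look('w11',(230,180))"
```

```text
21.725 [0.5366 0.3074 0.0244] [ 0.9999  0.0003  0.0143 -0.0001] [ 0.5271  0.6086  0.0027  0.9401 -0.0142  2.0971] [-0.0014  0.002  -0.002  -0.0011  0.0011 -0.0003] -0.02490243084784982
F [-0.8041  0.4458 -0.5107] M [ 0.0358 -0.0005 -0.0502] 0.02793032947002619
21.725 [0.53662383 0.30735885 0.02439015] [ 9.99897271e-01  3.20928844e-04  1.43292659e-02 -1.26118840e-04]
```

View pics/w11.png

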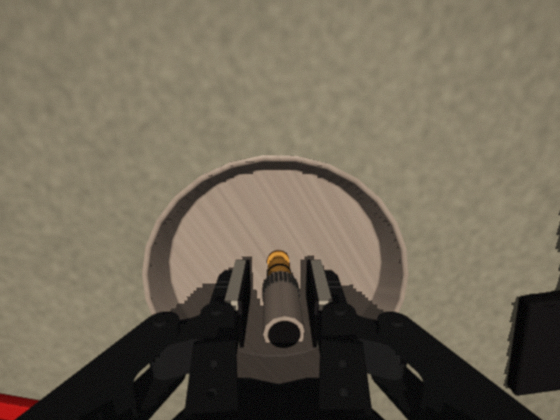

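Emit:
servo_tool --pt "0 0 -0.4" --pt "0 0 -0.8" --pt "0 0 -1.2" --pt "0 0 -1.6" --pt "0 0 -1.6" --pt "0 0 -1.6" --pt "0 0 -2" --pt "0 0 -2" --pt "0 0 -1.4" --pt "0 0 -0.6" --pt "0 0 0" --turn '[0, 0, 0, 0, 0, 0, 0, 0, 0, 0, 0]'

```text
clock: 23.15
eef_pos: [0.5336, 0.3079, 0.1685]
ee_rot: [1.0, 0.0, 0.017, -0.002]
force: [-0.4, 0.8, -0.4]
gripper_width: 0.0279
```

```bash
python3 st.py; python3 -c "
from h import *
look('w12',(230,180))"
```

```text
23.15 [0.5336 0.3079 0.1685] [ 0.9999  0.0003  0.0168 -0.0016] [ 0.5304  0.4774  0.1838  1.2466 -0.0143  2.1005] [-0.0021  0.0034 -0.0071  0.0021  0.0006  0.001 ] -0.03054447528479809
F [-0.3811  0.7693 -0.3844] M [ 0.0659 -0.0349  0.0108] 0.027854114843825568
23.15 [0.53355259 0.3079041  0.16852972] [ 9.99857845e-01  2.75337448e-04  1.67863590e-02 -1.55920994e-03]
```

View pics/w12.png

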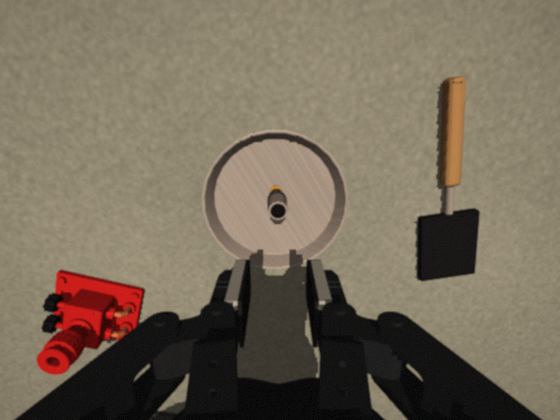

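Emit:
servo_tool --pt "0 1.5 0" --pt "-0.2 3 0" --pt "-0.5 4.5 0" --pt "-0.5 5.5 0" --pt "-0.5 5.5 0" --pt "-0.5 5.5 0" --pt "-0.5 5.5 0" --pt "-0.5 5.5 0" --pt "-0.5 5.5 0" --pt "-0.5 5.0 0" --pt "-0.5 4.2 0" --pt "-0.5 3.2 0" --pt "-0.5 2.2 0" --pt "-0.3 1.4 0" --pt "0 0.8 0" --pt "0 0.4 0" --pt "0 0 0" --turn '[0, 0, 0, 0, 0, 0, 0, 0, 0, 0, 0, 0, 0, 0, 0, 0, 0]' --jaw 3.6

```text
clock: 25.32
eef_pos: [0.4568, -0.3112, 0.1545]
ee_rot: [1.0, -0.003, 0.006, -0.001]
force: [0.4, -0.6, 0.1]
gripper_width: 0.0359
```

```bash
python3 st.py; python3 -c "
from h import *
look('w13',(150,180))"
```

```text
25.325 [ 0.4568 -0.3112  0.1545] [ 1.     -0.0028  0.0058 -0.0005] [-0.6021  0.3806 -0.0037  1.1776  0.0075  0.9744] [ 0.005   0.0001 -0.004   0.0024  0.0048 -0.0009] -0.008989340342715924
F [ 0.4434 -0.6133  0.1409] M [ 0.0092  0.0243 -0.0217] 0.03586927093253415
25.325 [ 0.45682926 -0.31116845  0.15454597] [ 9.99979009e-01 -2.79941427e-03  5.81761768e-03 -5.48454103e-04]
```

View pics/w13.png

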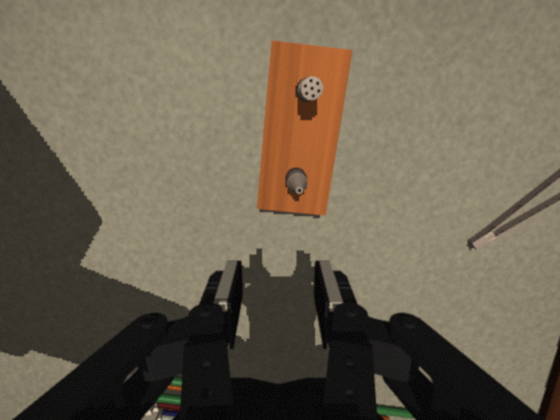

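```bash
python3 -c "
from h import *
import pickle
c,e=pickle.load(open('w13.pkl','rb'))
x=atz('wrist',(189.5,298.5),.078,c);print(x,x-e)
x=atz('wrist',(88,311),.073,c);print(x,x-e)
a=cv2.imread('pics/w13.png');cv2.imwrite('pics/w13z.png',cv2.resize(a[130:250,220:380],(800,600),interpolation=cv2.INTER_CUBIC))"
```

```text
[ 0.47290489 -0.28756003  0.078     ] [ 0.01607563  0.02360842 -0.07654597]
[ 0.48050273 -0.22028226  0.073     ] [ 0.02367348  0.09088619 -0.08154597]
```

View pics/w13z.png

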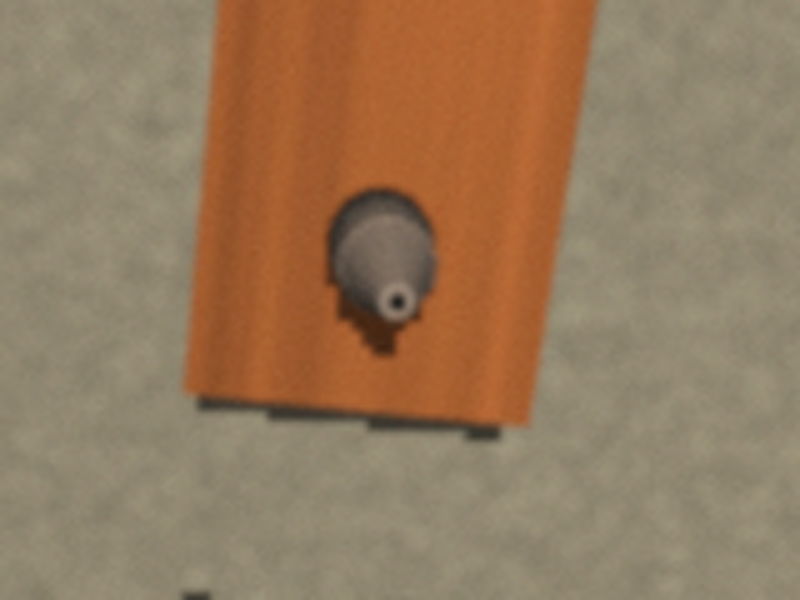

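Emit:
servo_tool --pt "0.3 -0.4 0.2" --pt "0.5 -0.7 0.6" --pt "0.4 -0.6 0.8" --pt "0.3 -0.4 0.8" --pt "0.1 -0.2 0.5" --pt "0 0 0.2" --pt "0 0 0" --turn '[0, 0, 0, 0, 0, 0, 0]'

```text
clock: 26.25
eef_pos: [0.4749, -0.2839, 0.121]
ee_rot: [1.0, -0.001, 0.005, -0.001]
force: [0.5, -0.4, -0.0]
gripper_width: 0.0359
```

```bash
python3 st.py; python3 -c "
from h import *
look('w14',(170,180))"
```

```text
26.25 [ 0.4749 -0.2839  0.121 ] [ 1.     -0.0007  0.0052 -0.0011] [-0.5428  0.4092 -0.0531  1.1007  0.0073  1.0295] [-0.0001 -0.0012  0.0018  0.003  -0.0008  0.0012] -0.007822005845291358
F [ 0.5051 -0.3932 -0.0488] M [ 0.0044  0.0208 -0.0185] 0.03590384827643659
26.25 [ 0.47494859 -0.28389841  0.12100092] [ 9.99985465e-01 -7.19742496e-04  5.22867437e-03 -1.10158456e-03]
```

View pics/w14z.png

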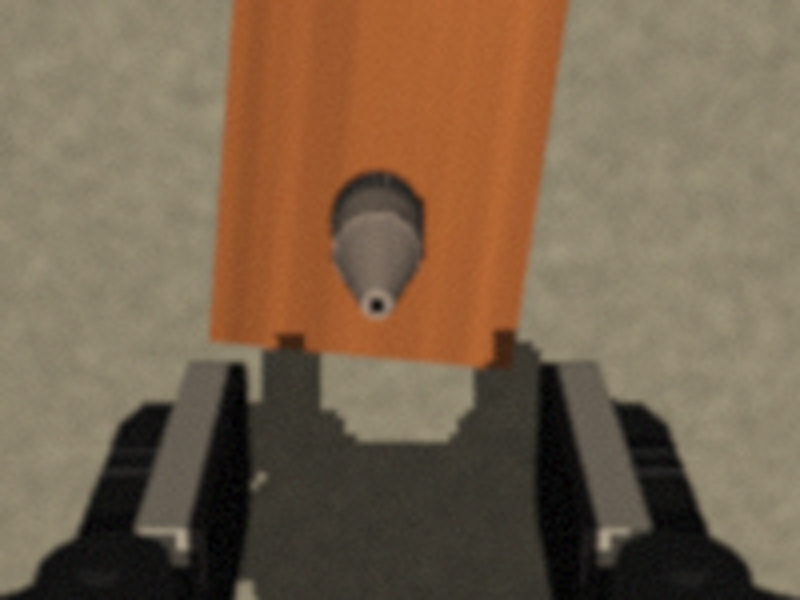

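```bash
python3 -c "
from h import *
wz('w14',(170,180),(376,303),.078)"
```

```text
w14 world [ 0.47337751 -0.28793185  0.078     ] rel tcp [-0.00157109 -0.00403344 -0.04300092]
```

Emit:
servo_tool --pt "-0.1 0.2 0" --pt "-0.1 0.2 0.4" --pt "0 0 0.9" --pt "0 0 1.2" --pt "0 0 1.2" --pt "0 0 1.2" --pt "0 0 1.0" --pt "0 0 0.6" --pt "0 0 0.3" --pt "0 0 0" --turn '[0, 0, 0, 0, 0, 0, 0, 0, 0, 0]'

```text
clock: 27.55
eef_pos: [0.4731, -0.2885, 0.0478]
ee_rot: [1.0, -0.001, 0.005, -0.001]
force: [-0.1, -0.3, 0.5]
gripper_width: 0.0359
```

```bash
python3 st.py; python3 -c "
from h import *
look('w15',(230,180))"
```

```text
27.55 [ 0.4731 -0.2885  0.0478] [ 1.     -0.0013  0.005  -0.0012] [-0.5516  0.4858 -0.1446  0.9332  0.0073  1.0218] [ 0.0003 -0.0022  0.0035  0.0006 -0.0007  0.0024] -0.007186730983875567
F [-0.0643 -0.3346  0.484 ] M [-0.0011 -0.0226 -0.0014] 0.03587745577790681
27.55 [ 0.4730937  -0.28848871  0.04779803] [ 0.99998602 -0.00130568  0.0049725  -0.00123374]
```

View pics/w15z.png

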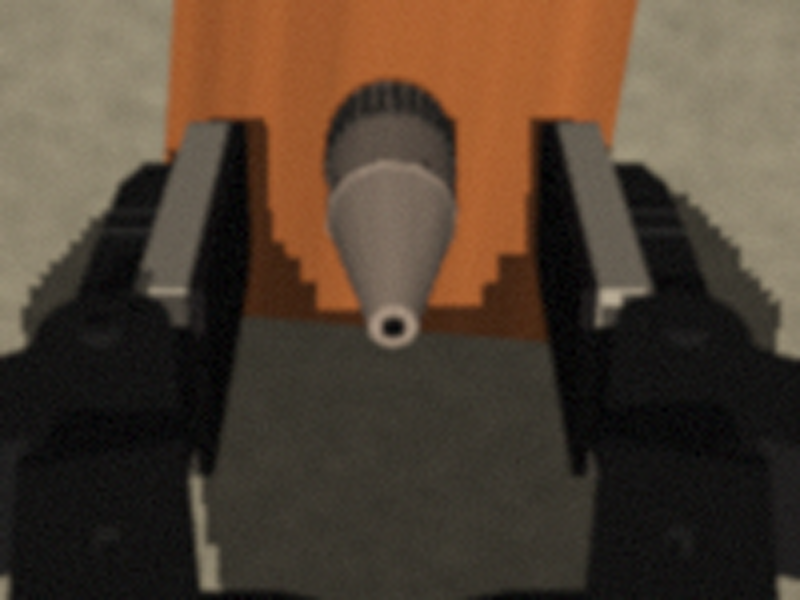

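Emit:
servo_tool --pt "0 0 0.3" --pt "0 0 0.3" --pt "0 0 0.1" --pt "0 0 0" --turn '[0, 0, 0, 0]' --jaw 2.2

```text
clock: 28.1
eef_pos: [0.474, -0.289, 0.0416]
ee_rot: [1.0, -0.001, 0.006, -0.001]
force: [-0.5, -1.1, -0.1]
gripper_width: 0.022
```

Emit:
servo_tool --pt "0 0 0" --pt "0 0 0" --pt "0 0 0" --pt "0 0 0" --turn '[0, 0, 0, 0]' --jaw 0.8 --squeeze 80

```text
clock: 28.6
eef_pos: [0.4741, -0.2891, 0.0419]
ee_rot: [1.0, -0.001, 0.006, -0.0]
force: [0.4, 0.9, 1.6]
gripper_width: 0.0126
```

```bash
python3 st.py
```

```text
28.6 [ 0.4741 -0.2891  0.0419] [ 1.     -0.0013  0.0062 -0.0005] [-0.5516  0.4927 -0.1512  0.9169  0.0073  1.0219] [ 0.0005 -0.0011 -0.0006  0.0001  0.0004 -0.0007] -0.010050265923545076
F [0.3589 0.8887 1.5754] M [-0.0398  0.0551 -0.0001] 0.012631858036098497
```

Emit:
servo_tool --pt "0 0 0" --pt "0 0 0.2" --pt "0 0 0.15" --pt "0 0 0" --turn '[0, 0, 0, 0]' --jaw 2.2

```text
clock: 29.1
eef_pos: [0.4742, -0.2891, 0.038]
ee_rot: [1.0, -0.001, 0.006, -0.0]
force: [0.9, -0.1, 0.7]
gripper_width: 0.0221
```

Emit:
servo_tool --pt "0 0 0" --pt "0 0 0" --pt "0 0 0" --pt "0 0 0" --turn '[0, 0, 0, 0]' --jaw 0.8 --squeeze 80

```text
clock: 29.6
eef_pos: [0.4741, -0.2891, 0.0383]
ee_rot: [1.0, -0.001, 0.006, -0.0]
force: [0.5, -0.8, -0.4]
gripper_width: 0.0129
```

```bash
python3 st.py; python3 -c "
from h import *
look('w16',(230,180))"
```

```text
29.6 [ 0.4741 -0.2891  0.0383] [ 1.     -0.0013  0.0061 -0.0005] [-0.5515  0.4971 -0.155   0.9088  0.0072  1.022 ] [-0.0008 -0.0006  0.0005 -0.0022  0.001  -0.0011] -0.010009136638059246
F [ 0.4708 -0.8041 -0.3551] M [ 0.0544  0.0892 -0.0191] 0.012912365430987898
29.6 [ 0.47406222 -0.28907054  0.03828764] [ 9.99980104e-01 -1.33069763e-03  6.14934936e-03 -4.54124783e-04]
```

View pics/w16z.png

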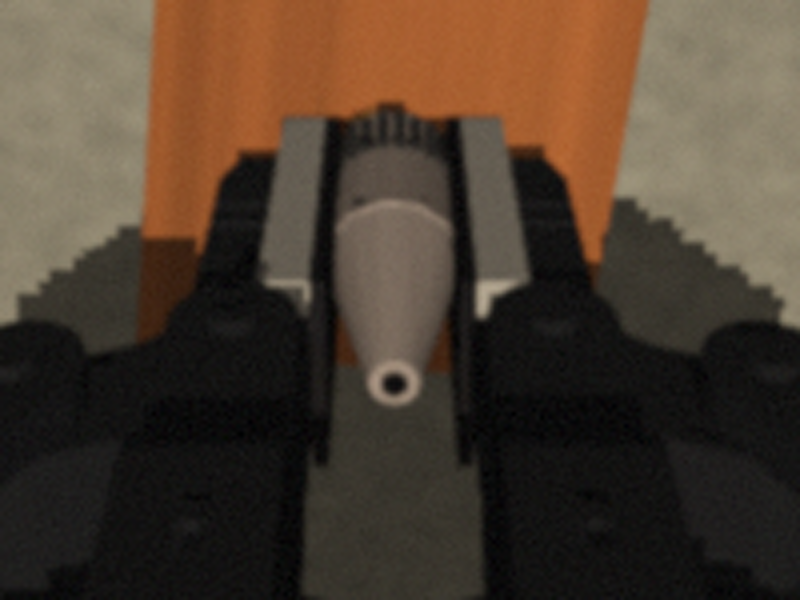

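Emit:
servo_tool --pt "0 0 -0.3" --pt "0 0 -0.7" --pt "0 0 -1.2" --pt "0 0 -1.6" --pt "0 0 -1.8" --pt "0 0 -1.8" --pt "0 0 -1.8" --pt "0 0 -1.6" --pt "0 0 -1.2" --pt "0 0 -0.7" --pt "0 0 -0.3" --pt "0 0 0" --turn '[0, 0, 0, 0, 0, 0, 0, 0, 0, 0, 0, 0]'

```text
clock: 31.15
eef_pos: [0.4729, -0.2895, 0.1787]
ee_rot: [1.0, -0.001, 0.008, 0.001]
force: [-0.1, -0.4, -0.4]
gripper_width: 0.0129
```

```bash
python3 st.py; python3 -c "
from h import *
look('w17',(230,180))"
```

```text
31.15 [ 0.4729 -0.2895  0.1787] [ 1.     -0.0013  0.0081  0.0007] [-0.5533  0.3634  0.0362  1.229   0.0074  1.0201] [ 0.0008  0.003  -0.0075  0.0017  0.0004 -0.0001] -0.014549840321151475
F [-0.1499 -0.4217 -0.4398] M [ 0.0183 -0.0037 -0.0117] 0.012874030005604973
31.15 [ 0.4729075  -0.28946698  0.17870142] [ 9.99965810e-01 -1.30995331e-03  8.13812052e-03  6.58563913e-04]
```

View pics/w17z.png

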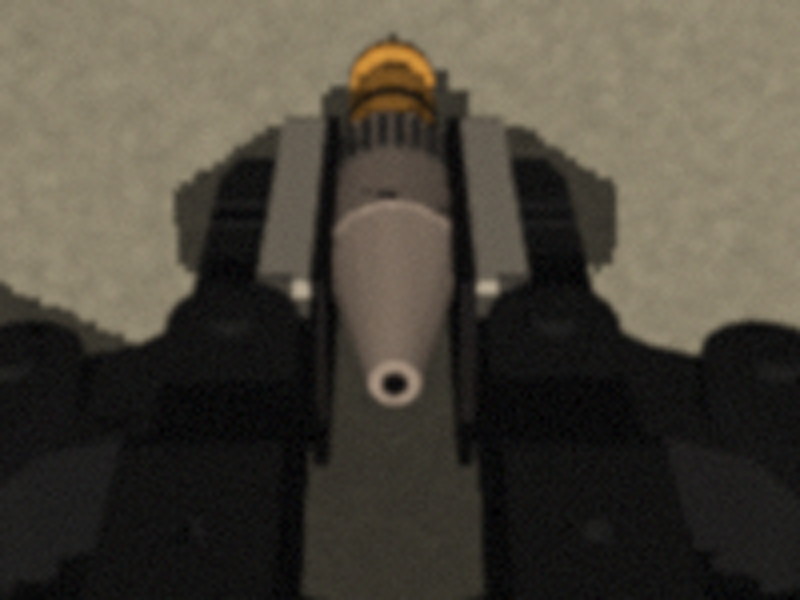

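```bash
python3 -c "
from h import *
wz('w17',(230,180),(393,384),.1787+.0397)
wz('w16',(230,180),(393,384),.078)"
```

```text
w17 world [ 0.47287955 -0.28878141  0.2184    ] rel tcp [-2.79469286e-05  6.85568284e-04  3.96985789e-02]
w16 world [ 0.47420537 -0.28848662  0.078     ] rel tcp [0.00014314 0.00058392 0.03971236]
```

Emit:
servo_tool --pt "0.1 -0.6 0" --pt "0.4 -1.4 0" --pt "0.6 -2.4 0" --pt "0.7 -3 0" --pt "0.7 -3.2 0" --pt "0.7 -3.2 0" --pt "0.7 -3.2 0" --pt "0.7 -3 0" --pt "0.6 -2.6 0" --pt "0.5 -2 0" --pt "0.4 -1.5 0" --pt "0.3 -1 0" --pt "0.2 -0.5 0" --pt "0 -0.2 0" --pt "0 0 0" --turn '[0, 0, 0, 0, 0, 0, 0, 0, 0, 0, 0, 0, 0, 0, 0]'

```text
clock: 33.08
eef_pos: [0.5387, 0.0077, 0.1757]
ee_rot: [1.0, 0.001, 0.004, -0.002]
force: [-0.1, 0.7, -1.1]
gripper_width: 0.0129
```

```bash
python3 st.py; python3 -c "
from h import *
look('w18',(170,180))"
```

```text
33.075 [0.5387 0.0077 0.1757] [ 1.      0.0011  0.0043 -0.0019] [ 0.0121  0.3397 -0.0063  1.2161  0.0037  1.5807] [-0.0049  0.0009  0.0007 -0.0011 -0.0022  0.0014] -0.00860573110948204
F [-0.0803  0.7303 -1.0839] M [0.058  0.0107 0.0115] 0.012894092250751938
33.075 [0.5387279  0.00766749 0.17567715] [ 0.99998837  0.00114943  0.00428222 -0.0018978 ]
```

View pics/w18z.png

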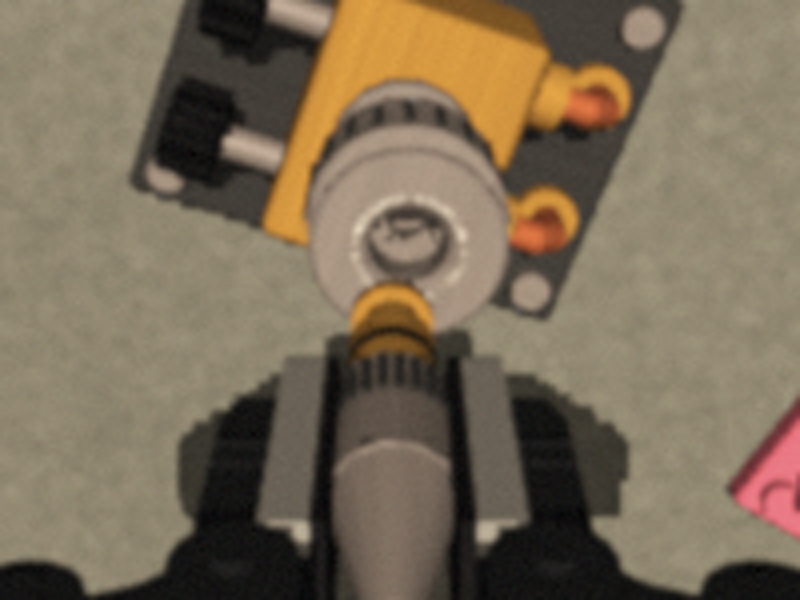

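```bash
python3 -c "
from h import *
wz('w18',(170,180),(409.5,241),.108)
import pickle
c,e=pickle.load(open('w18.pkl','rb'))
from scipy.spatial.transform import Rotation as R
r=R.from_quat([.99998837,.00114943,.00428222,-.0018978]).as_matrix();print(r[:,2],r[:,0])
"
```

```text
w18 world [0.54293012 0.00420028 0.108     ] rel tcp [ 0.00420222 -0.00346721 -0.06767715]
[ 0.00855998  0.0038054  -0.99995612] [0.99996068 0.00228258 0.0085687 ]
```

Emit:
servo_tool --pt "0.2 0.2 0.2" --pt "0.2 0.2 0.5" --pt "0 0 0.8" --pt "0 0 0.6" --pt "0 0 0.4" --pt "0 0 0.2" --pt "0 0 0" --turn '[0, 0, 0, 0, 0, 0, 0]'

```text
clock: 34.0
eef_pos: [0.5426, 0.0021, 0.1461]
ee_rot: [1.0, -0.0, 0.004, -0.002]
force: [0.2, -0.9, -0.7]
gripper_width: 0.0132
```

```bash
python3 st.py; python3 -c "
from h import *
look('w19',(200,180))
a=cv2.imread('pics/w9.png');cv2.imwrite('pics/w9z2.png',cv2.resize(a[170:290,196:356],(800,600),interpolation=cv2.INTER_CUBIC))
for n in ('side','scene'):
  a=cv2.cvtColor(cap(n,n+'19'),cv2.COLOR_RGB2BGR)
  r,c=(180,230) if n=='side' else (170,236)
  cv2.imwrite('pics/'+n+'19z.png',cv2.resize(a[r:r+75,c:c+100],(800,600),interpolation=cv2.INTER_CUBIC))
"
```

```text
34.0 [0.5426 0.0021 0.1461] [ 1.     -0.      0.0035 -0.0018] [ 0.0019  0.3693 -0.0437  1.1507  0.0036  1.5727] [ 0.0004 -0.0016  0.0014 -0.0018 -0.0005 -0.0018] -0.007047814020422649
F [ 0.2425 -0.9379 -0.7155] M [ 0.0084  0.0067 -0.0405] 0.01322378349386403
34.0 [0.54262364 0.00210395 0.14606085] [ 9.99992191e-01 -2.64038960e-05  3.52047276e-03 -1.79538841e-03]
```

View pics/w19z.png

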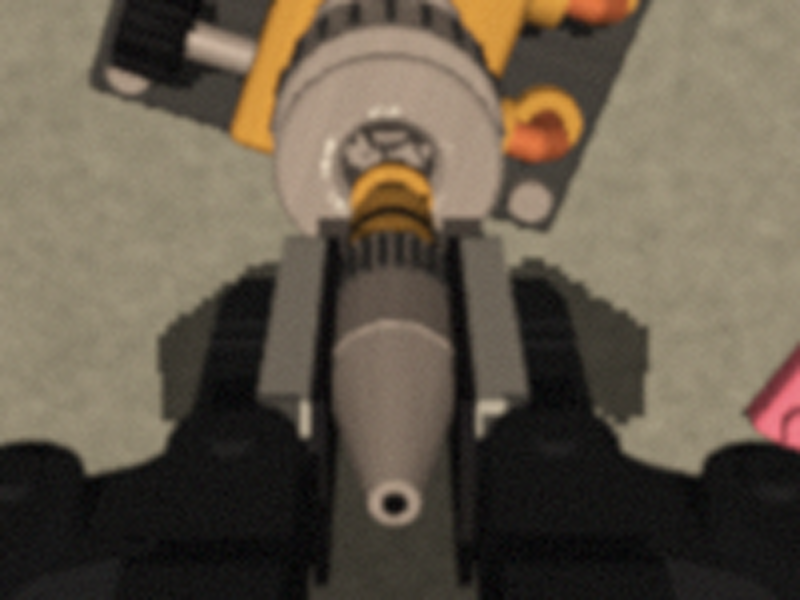

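View pics/side19z.png

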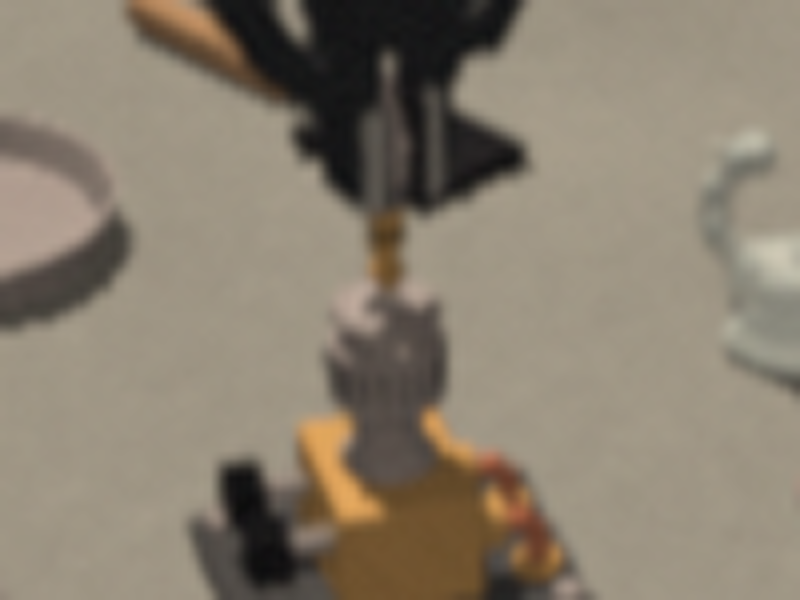

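View pics/scene19z.png

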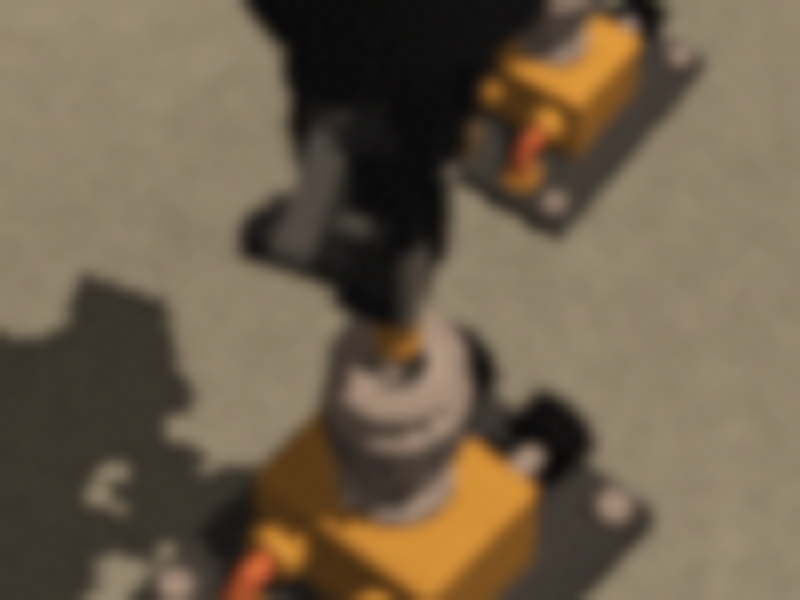

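View pics/w9z2.png

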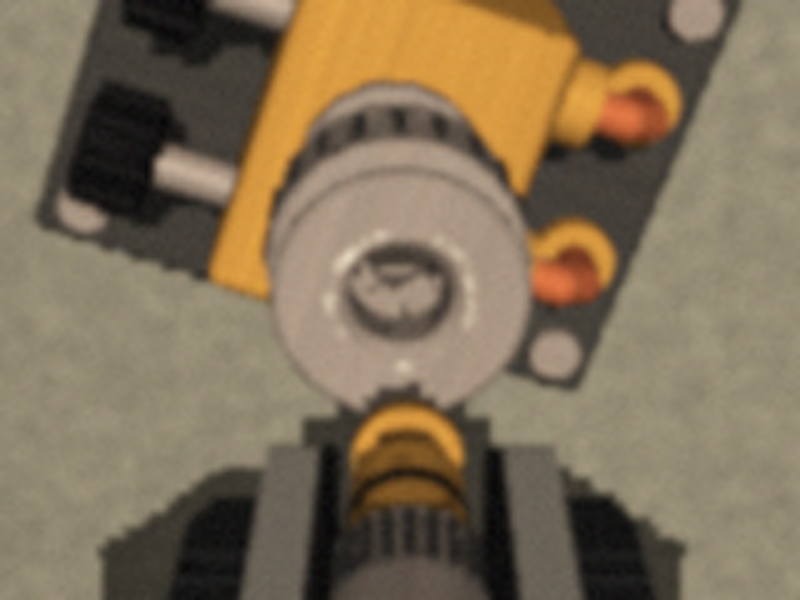

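```bash
python3 -c "
from h import *
import pickle
def f(n,rc,z):
    c,e=pickle.load(open(n+'.pkl','rb')); x=atz('wrist',rc,z,c); print(n,x,x-np.array(e))
f('w9',(170+290/5,196+400/5),.108)
f('w9',(170+288/5,196+399/5),.108)
f('w18',(170+240/4,180+409/4),.108)
f('w19',(200+503/4,180+394/4),.1461+.0397)
c,e=pickle.load(open('w19.pkl','rb'))
for y in (.0028,.0035,.0042):
  for d in (0,.009,.018):
    r,q=proj('wrist',np.array([.543,y+d,.108]),c);print(y,d,'zoom',(q-180)*4,(r-200)*4)
for y in (.002,.0027,.0034):
  for (d,z) in ((0.0045,.114),(.006,.1185)):
    r,q=proj('wrist',np.array([.543,y+d,z]),c);print('plug',y,d,'zoom',(q-180)*4,(r-200)*4)
"
```

```text
w9 [0.54265542 0.00419066 0.108     ] [ 0.00134719  0.0014975  -0.05904456]
w9 [0.54252099 0.00448456 0.108     ] [ 0.00121276  0.0017914  -0.05904456]
w18 [0.54284052 0.00439123 0.108     ] [ 0.00411262 -0.00327626 -0.06767715]
w19 [0.54305118 0.00272896 0.1858    ] [0.00042755 0.00062501 0.03973915]
0.0028 0 zoom 389.306706800101 168.7507622200169
0.0028 0.009 zoom 389.2180353726462 114.48969799883616
0.0028 0.018 zoom 389.12671169150076 58.6056294799007
0.0035 0 zoom 389.29990259636565 164.587038386554
0.0035 0.009 zoom 389.21102905298744 110.2022925530706
0.0035 0.018 zoom 389.1194941146705 54.188948581189834
0.0042 0 zoom 389.2930829881666 160.41388803694736
0.0042 0.009 zoom 389.2040066370155 105.90503722493247
0.0042 0.018 zoom 389.1122597076187 49.761968697097814
plug 0.002 0.0045 zoom 389.4782996551405 162.70893053602038
plug 0.002 0.006 zoom 389.6277859894717 165.95572571903472
plug 0.0027 0.0045 zoom 389.4714517029099 158.38836000581227
plug 0.0027 0.006 zoom 389.6209431377863 161.52898040625405
plug 0.0034 0.0045 zoom 389.46458768885304 154.05765560644716
plug 0.0034 0.006 zoom 389.6140838268443 157.09158734946402
```

Emit:
servo_tool --pt "0 -0.15 0" --pt "0 0 0" --pt "0 0 0.3" --pt "0 0 0.3" --pt "0 0 0.3" --pt "0 0 0.2" --pt "0 0 0.2" --turn '[0, 0, 0, 0, 0, 0, 0]'

```text
clock: 35.02
eef_pos: [0.5429, 0.0031, 0.1332]
ee_rot: [1.0, -0.0, 0.004, -0.001]
force: [0.6, -0.8, -0.1]
gripper_width: 0.0129
```

```bash
python3 st.py; python3 -c "
from h import *
look('w20',(200,180))"
```

```text
35.025 [0.5429 0.0031 0.1332] [ 1.     -0.0002  0.004  -0.001 ] [ 0.0046  0.3794 -0.0644  1.1189  0.0019  1.5758] [-0.0013  0.0143 -0.0271 -0.0393 -0.0022  0.0009] -0.008093747238456794
F [ 0.6033 -0.7615 -0.1359] M [-0.2521  0.1725  0.0107] 0.012898400440211838
35.025 [0.54290027 0.00305983 0.13317723] [ 9.99991330e-01 -2.12679155e-04  4.04223590e-03 -9.76777118e-04]
```

View pics/w20z.png

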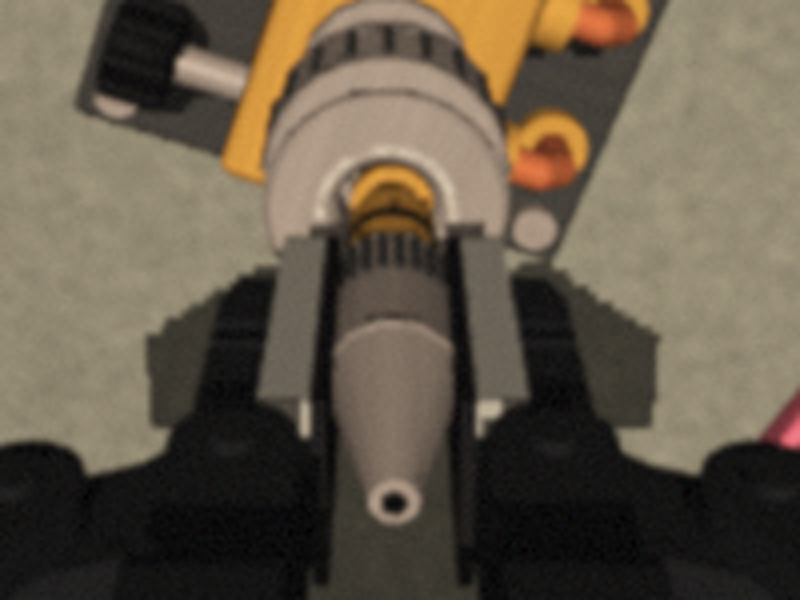

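Emit:
servo_tool --pt "0 0 0.25" --pt "0 0 0.25" --pt "0 0 0.25" --pt "0 0 0.25" --turn '[0, 0, 0, 0]'

```text
clock: 35.58
eef_pos: [0.5428, 0.0029, 0.1223]
ee_rot: [1.0, -0.0, 0.004, -0.001]
force: [-1.7, -0.9, 1.5]
gripper_width: 0.013
```

```bash
python3 st.py
```

```text
35.575 [0.5428 0.0029 0.1223] [ 1.     -0.0003  0.0038 -0.0009] [ 0.0044  0.389  -0.0807  1.0936  0.0017  1.5758] [-0.0033  0.0165 -0.0327 -0.0434 -0.0041 -0.0017] -0.00751232020824677
F [-1.7335 -0.9368  1.5123] M [-0.3523  0.4141 -0.0103] 0.01301976832506062
```

Emit:
servo_tool --pt "0 0 0.3" --pt "0 0 0.3" --pt "0 0 0.3" --turn '[0, 0, 0]'

```text
clock: 35.95
eef_pos: [0.5424, 0.0022, 0.1156]
ee_rot: [1.0, -0.001, 0.004, -0.0]
force: [-2.6, -1.3, 3.6]
gripper_width: 0.0129
```

```bash
python3 st.py
```

```text
35.95 [0.5424 0.0022 0.1156] [ 1.     -0.0005  0.0043 -0.0002] [ 0.004   0.3936 -0.0926  1.0761  0.0003  1.5758] [-0.0001  0.0132 -0.0321 -0.0485 -0.0008 -0.0009] -0.008511373615694096
F [-2.6135 -1.3455  3.6015] M [-0.3772  0.6164  0.0156] 0.012943882085510595
```

Emit:
servo_tool --pt "0 0 0.3" --pt "0 0 0.3" --turn '[0, 0]'

```text
clock: 36.2
eef_pos: [0.543, 0.0025, 0.1117]
ee_rot: [1.0, -0.0, 0.005, -0.0]
force: [-10.4, -1.3, 28.8]
gripper_width: 0.0127
```

```bash
python3 st.py
```

```text
36.2 [0.543  0.0025 0.1117] [ 1.     -0.0004  0.0054 -0.0005] [ 0.0042  0.3965 -0.0991  1.0643  0.0009  1.5758] [-0.0001 -0.0055 -0.0154 -0.0274  0.0026  0.001 ] -0.010882758397846803
F [-10.4126  -1.2964  28.8332] M [-0.3229  2.3689  0.0002] 0.012683752329702482
```

```bash
python3 -c "
from h import *
look('w21',(200,180))"
```

```text
36.2 [0.54303807 0.00251502 0.11173272] [ 9.99985009e-01 -4.37277134e-04  5.43933044e-03 -4.52601266e-04]
```

View pics/w21z.png

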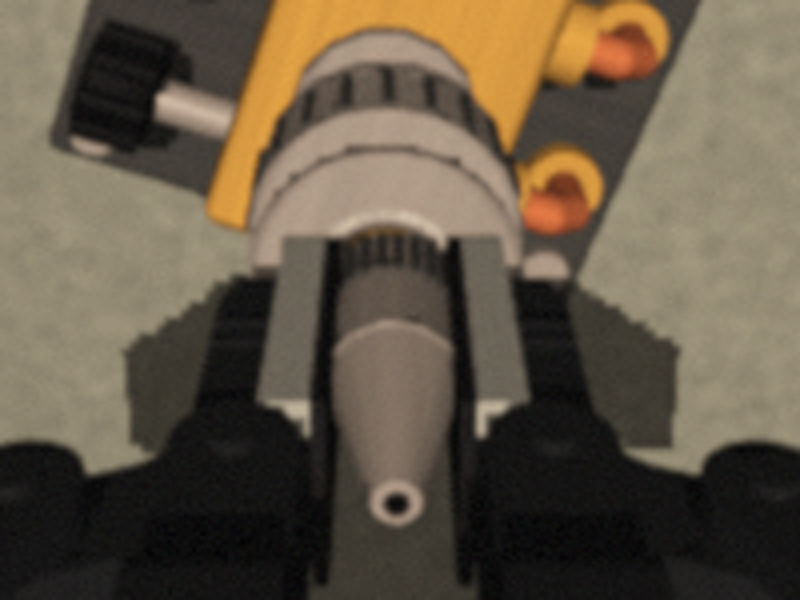

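Emit:
servo_tool --pt "0 0 0.2" --turn '[0]'

```text
clock: 36.38
eef_pos: [0.543, 0.0025, 0.112]
ee_rot: [1.0, -0.0, 0.006, -0.0]
force: [-6.5, -1.9, 14.8]
gripper_width: 0.0129
```

```bash
python3 st.py
```

```text
36.375 [0.543  0.0025 0.112 ] [ 1.     -0.0004  0.0061 -0.0005] [ 0.0042  0.3952 -0.1005  1.0628  0.0008  1.5758] [-0.0013 -0.0072 -0.0099 -0.0126  0.0012 -0.0023] -0.012294323935268636
F [-6.5073 -1.8803 14.8469] M [-0.3354  1.7518 -0.0494] 0.01289020260335185
```

Emit:
servo_tool --pt "0 0 0" --pt "0 0 -0.2" --pt "0 0 -0.2" --turn '[0, 0, 0]'

```text
clock: 36.75
eef_pos: [0.5421, 0.0026, 0.1133]
ee_rot: [1.0, -0.0, 0.005, -0.0]
force: [3.9, -1.2, -15.2]
gripper_width: 0.0132
```

```bash
python3 st.py
```

```text
36.75 [0.5421 0.0026 0.1133] [ 1.     -0.0004  0.0048 -0.0005] [ 0.0043  0.3944 -0.0979  1.069   0.0009  1.5758] [-0.0014  0.0039  0.0116  0.0201 -0.0005 -0.0001] -0.00954591950201955
F [  3.9307  -1.2478 -15.1903] M [-0.3506 -0.9069  0.013 ] 0.013217304050088793
```

Emit:
servo_tool --pt "0 0 0" --pt "0 0 0.2" --pt "0 0 0.25" --pt "0 0 0.2" --turn '[0, 0, 0, 0]'

```text
clock: 37.25
eef_pos: [0.5427, 0.0026, 0.1121]
ee_rot: [1.0, -0.0, 0.006, -0.001]
force: [-3.9, -1.2, 7.4]
gripper_width: 0.0129
```

```bash
python3 st.py
```

```text
37.25 [0.5427 0.0026 0.1121] [ 1.     -0.0004  0.0063 -0.0005] [ 0.0043  0.3944 -0.1014  1.0625  0.0009  1.5758] [-0.0015 -0.0071 -0.0109 -0.0116 -0.0001  0.0012] -0.012524451154364069
F [-3.8772 -1.1949  7.3809] M [-0.2975  1.163  -0.0143] 0.012908428044222741
```

Emit:
servo_tool --pt "0 0 0" --pt "0 0 0" --pt "0 0 0" --pt "0 0 -0.2" --pt "0 0 -0.5" --pt "0 0 -1.0" --pt "0 0 -1.4" --pt "0 0 -1.6" --pt "0 0 -1.6" --pt "0 0 -1.4" --pt "0 0 -1.0" --pt "0 0 -0.5" --pt "0 0 0" --turn '[0, 0, 0, 0, 0, 0, 0, 0, 0, 0, 0, 0, 0]' --jaw 3.0

```text
clock: 38.88
eef_pos: [0.5438, 0.0034, 0.2141]
ee_rot: [1.0, 0.0, 0.011, -0.002]
force: [-0.0, -0.5, -0.3]
gripper_width: 0.0301
```

```bash
python3 st.py; python3 -c "
from h import *
look('w22',(170,180))
for n in ('side','scene'):
  a=cv2.cvtColor(cap(n,n+'22'),cv2.COLOR_RGB2BGR)
  r,c=(180,230) if n=='side' else (170,236)
  cv2.imwrite('pics/'+n+'22z.png',cv2.resize(a[r:r+75,c:c+100],(800,600),interpolation=cv2.INTER_CUBIC))
"
```

```text
38.875 [0.5438 0.0034 0.2141] [ 0.9999  0.      0.0105 -0.0017] [0.0044 0.3182 0.0649 1.2964 0.0033 1.5752] [-0.      0.004  -0.0073  0.0026  0.0001  0.0007] -0.021099240406064812
F [-0.0283 -0.5227 -0.3345] M [-0.0225  0.026   0.026 ] 0.03014680061129041
38.875 [0.54376642 0.00340675 0.21411494] [ 9.99942969e-01  2.86611114e-05  1.05419935e-02 -1.70995859e-03]
```

View pics/w22z.png

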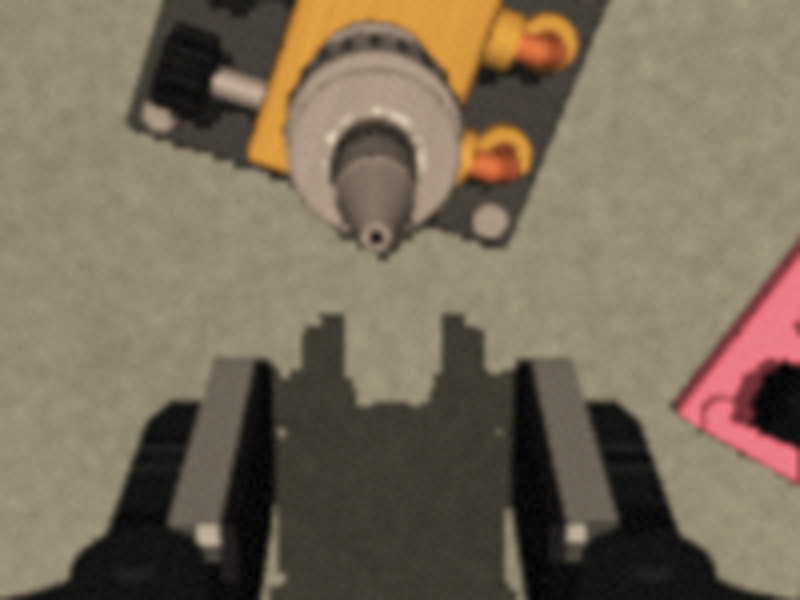

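View pics/side22z.png

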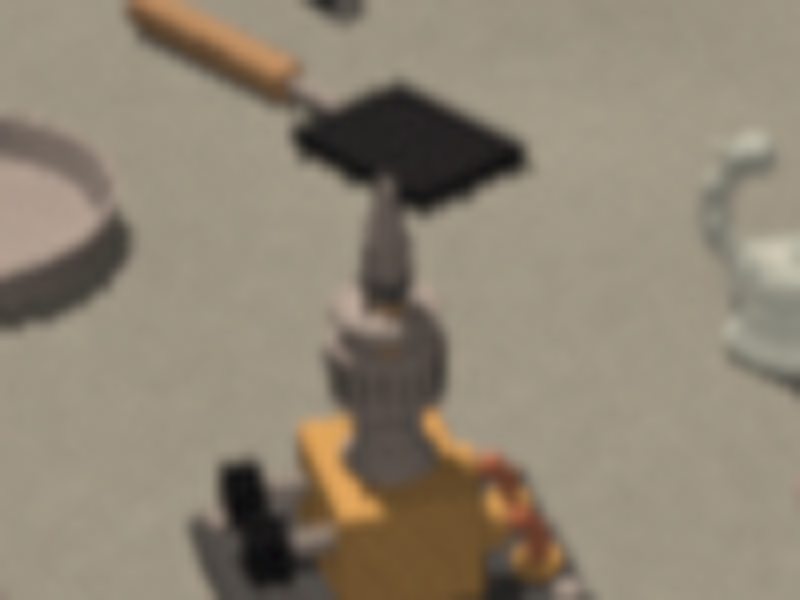

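View pics/scene22.png

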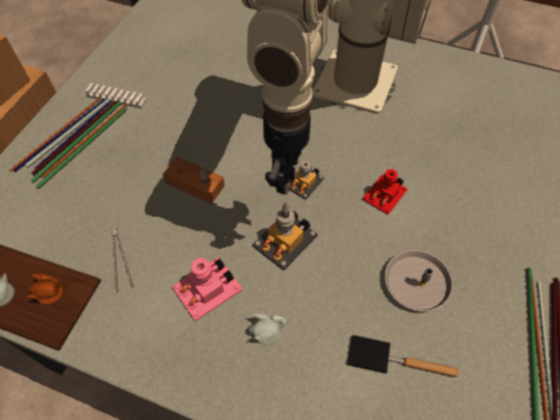

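```bash
python3 -c "
from h import *
for z in (.144,.148,.152,.156,.16): print(z,proj('side',np.array([.543,.0035,z])), proj('side',np.array([.543,.0035,z-.044])))
import pickle
print(tri([ray('side',(180+176/8,230+386/8)),ray('wrist',(170+237/4,180+375/4),pickle.load(open('w22.pkl','rb'))[0])]))
print(arm.state()['clock'])
"
python3 - <<'E'
import cv2
a=cv2.imread('pics/scene22.png');cv2.imwrite('pics/scene22z.png',cv2.resize(a[190:265,236:336],(800,600),interpolation=cv2.INTER_CUBIC))
E
```

```text
0.144 (np.float64(203.76206630420702), np.float64(277.36595273600443)) (np.float64(219.01304414335922), np.float64(277.66330151208166))
0.148 (np.float64(202.34843052360273), np.float64(277.33839103644556)) (np.float64(217.64884438337512), np.float64(277.63670366811164))
0.152 (np.float64(200.93016781430393), np.float64(277.310739125518)) (np.float64(216.28025846142702), np.float64(277.6100203070092))
0.156 (np.float64(199.50725542268216), np.float64(277.28299655959364)) (np.float64(214.90726518993512), np.float64(277.58325101567937))
0.16 (np.float64(198.07967044567135), np.float64(277.2551628921306)) (np.float64(213.529843244636), np.float64(277.5563953783625))
(array([0.5434233 , 0.00148355, 0.149504  ]), [np.float64(0.000815474526048447), np.float64(0.0008154745260485216)])
39.025
```

View pics/scene22z.png

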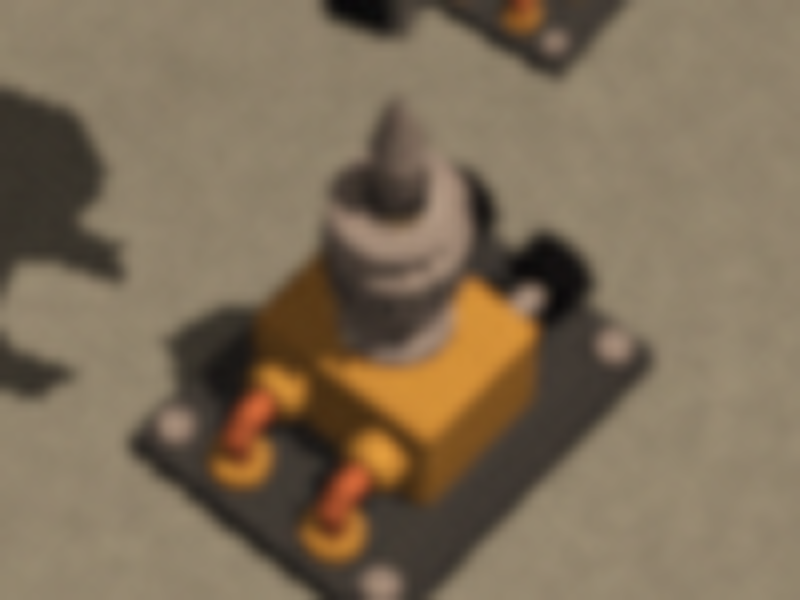

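Pin seated (point height matches home within camera bias), the collar is up, and the wide tip stands in the dish. Handing in.

```bash
python3 -c "
from plant import arm
print(arm.finish_job())"
```

```text
the job is handed in; nothing more can be done
None
```

The burner now has the pointed tip locked in. The straight wide tip stands upright in the steel dish. I handed the job in at about 39 s of the 58 s allowed.

**What I did:**
- I pressed the collar to its stop (14 N), gripped the wide tip, drew it out and set it on the dish floor. I opened the fingers only after feeling contact with the floor.
- I took the pointed tip from the stand and pushed it into the burner.

**Last checks:**
- **Seat:** the push ended on a hard stop at the expected height. An upward pull of 15 N was held by the catch, and I then pushed the tip back down onto the seat.
- **Collar:** the pictures show it back up.
- **Surroundings:** in the final scene picture the other spare tip is still in the stand, and the swan, paddle and tweezers look where they were.

**What went wrong or disagreed:**
- My first descent was too fast. The fingers seem to have brushed the wide tip while it was still in the burner, tilting it about 2 degrees. The tool also ended up about 2 to 3 degrees out of upright. I carried on with gentler moves, and both tips still went where they should.
- Cameras put the pointed tip's end at 149.5 mm against the nominal 152 mm, and before the change they read the wide tip about as low (141.4 mm against 144 mm). I relied on the hard stop and the pull test instead.

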